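# Load the passed tube carriers into the heated shaker

## Robot

A 6-joint arm with a two-finger parallel gripper is mounted at the origin on the work surface. World frame = base frame: x ahead of the robot, y to its left, z up, the work surface at z = 0. Lengths are in m, angles in rad, forces in N, time in s.
With the tool pointing down it reaches from about 0.375 to 0.975 m from the base axis. Payload 3.8 kg.
Tool frame: the origin (TCP) lies midway between the tips of the shut fingers; the grasp point (between the pads) lies 19 mm behind it; z points along the fingers, y is the line along which they close (so a half turn about z gives the same grasp; the last joint's range is limited). The gripper opens to 85 mm and grips with 20 to 120 N. Pads are 22 mm wide; open, the fingers measure 114 mm over their backs; the gripper's body (76 mm by 85 mm) begins 54 mm behind the grasp point. The pads swing forward as they close: fully open they stand 13 mm farther back than shut.
Start: joints at [1.226, 0.264, 1.604, -0, 1.274, -0.037], TCP at [0.204, 0.643, 0.231] pointing down, gripper open.
Joint ranges: [-2.63, 2.63], [-0.94, 2.18], [0.31, 2.57], [-1.31, 4.45], [0, 2.66], [-2.55, 2.55]. Speed limits (rad/s): [2.57, 2.57, 3.14, 3.14, 3.14, 3.14].

## Interface

Orientations are given as a rotation vector (axis times angle).
In Python, from workcell import * gives the robot as it stands. The module is installed in compiled form; this text tells all that it offers.
- The arm moves only by the tool apply_moves, never from a script. Its arguments are lists of equal length, an entry for each row: "fingers": the opening, from 0 (shut) to 1 (fully open); "travel": the shift along the tool's x, y, z normalised to -1 to 1, where 1 is 0.05 m, a list of three; "rotation": the turn, a rotation vector about the tool's x, y, z normalised to -1 to 1, where 1 is 6 degrees, a list of three. In form: {"fingers": [fingers, ...], "travel": [[dx, dy, dz], ...], "rotation": [[ax, ay, az], ...]}. A call has 1 to 12 rows; each row shifts and turns the commanded pose from where the row before left it, along the tool's axes as they then stand; what a row does not reach is not made up. A row lasts 1/10 s, in which the tool goes at most 50 mm and 8.59 degrees, less where a joint would pass 70% of its speed; a pose out of reach is approached as far as the arm can. A call with a number of a shift or a turn outside -1 to 1 is refused whole. A call with a gripper value outside its range is refused whole. The fingers move at their own pace and stop on an object; "newtons" is the grip in N (left out, the last holds). Time passes only in rows, so rows that do not move let the fingers close. It gives the time, the measured TCP pose, the force, the opening and the grip force at its end, in the units of the state.
- read_state(): the state, without advancing time (a new reading comes with each control period).
- read_camera(name): name is "scene" or "top"; returns a dict with "image" (480x640x3 uint8, red, green, blue), "fx", "fy", "cx", "cy" (pixels), "k1" (the pictures are not rectified: a ray, as slopes to the right and down, at radius r is drawn at 1 + k1 r^2 times it, then the intrinsics apply), "extrinsics" (4x4, takes a point from world to camera coordinates). Camera axes: x right, y down, z forward; pixel columns grow to the right and rows downward; lengths in m; the calibration is good to about 2 mm. A picture is of the moment at which its call begins. There is no depth.
- finish_job(): hands the job in; it is judged then, once.
Trained networks look in the newest picture that a camera, given by its name, has taken for a name from the list of things; names that differ only in an ending like _2 or _b are one class to them, and where a whole thing is asked for, a point or a joint stands for the part that bears it (a point fixed in the world has none). Each returns a list of dicts, best first, with "p" (0 to 1); they miss things now and then, are a little off and sometimes report something else, mostly with a low value. They report only what shows in the picture. A call takes as long as a camera call.
- regions_of(camera, name): "mask" (480x640 bool, what is visible of it) and "bbox" ([left, top, width, height] in pixels, round what is visible of it).
- tip_of(camera, name): "location" ([column, row] in pixels: a listed point, or the origin of a listed thing).
The state is a dict: "time": time; "q": joint angles; "joint_vel": joint speeds; "joint_torque": joint torques, N m; "tool_pos": TCP position; "tcp_rot": TCP orientation; "wrist_force": force on the tool from outside, world axes, zero at the start; "torque": the same for the moment, N m; "width": opening from 0.0 (shut) to 1.0 (fully open); "grip_force": force on a finger pad.
Only numpy, scipy, OpenCV 4.12 (cv2) and the standard library are available. Lean on these libraries where they do the work, as an engineer would, in place of code of your own. Each camera call takes 0.05 s, during which the arm holds its last target. There are 200 camera calls.

## Task

Raise the shaker's retaining bail all the way up by its orange grip, then seat every green-tagged tube carrier fully home, flat and square, in a shaker pocket of its own and stand every red-tagged carrier upright on the floor of the red reject tray. When all carriers are sorted, lower the bail fully over the pockets again; leave the tube rack, calculator and bottle where they are.

Things in the scene. Friction and masses are not known exactly. Their poses are not given: they have to be found in the camera images.
- green1: Passed tube carrier: blue plastic block on a silver base plate (heavy, so it is hard to tip), 36 (x) x 60 (y) x 34 (z) mm in all, about 0.12 kg, with four white tube caps 4 mm high on top and a square green tag in the middle of the top; origin at the centre of its underside, z up. May be absent (None).
- green2: Passed tube carrier: blue plastic block on a silver base plate (heavy, so it is hard to tip), 36 (x) x 60 (y) x 34 (z) mm in all, about 0.12 kg, with four white tube caps 4 mm high on top and a square green tag in the middle of the top; origin at the centre of its underside, z up. May be absent (None).
- green3: Passed tube carrier: blue plastic block on a silver base plate (heavy, so it is hard to tip), 36 (x) x 60 (y) x 34 (z) mm in all, about 0.12 kg, with four white tube caps 4 mm high on top and a square green tag in the middle of the top; origin at the centre of its underside, z up. May be absent (None).
- red1: Failed tube carrier: blue plastic block on a silver base plate (heavy, so it is hard to tip), 36 (x) x 60 (y) x 34 (z) mm in all, about 0.12 kg, with four white tube caps 4 mm high on top and a square red tag in the middle of the top; origin at the centre of its underside, z up. May be absent (None).
- red2: Failed tube carrier: blue plastic block on a silver base plate (heavy, so it is hard to tip), 36 (x) x 60 (y) x 34 (z) mm in all, about 0.12 kg, with four white tube caps 4 mm high on top and a square red tag in the middle of the top; origin at the centre of its underside, z up. May be absent (None).
- shaker: Heated shaker, fixed: white low box 210 (x) x 260 (y) x 60 mm high with an aluminium top that has three rectangular pockets in a row along y, and a hinged steel retaining bail. Origin at the centre of its underside; its front (handle side) faces -x of its own frame.
- bail (a joint): Angle of the retaining bail about its hinge (own +y axis of the shaker): 0 = fully lowered, lying level with its cross plate over the middle of the pockets (underside 90 mm above the table, 8 mm above the top of a seated carrier and 4 mm above its caps); 1.57 = upright, 2.1 = fully raised, leaning back past upright. It stays where it is left; moving it takes about 3 N at the handle.
- bail_hinge (a point): Hinge axis of the bail, at mid-width, 85 mm behind the shaker's centre and 94 mm above the table.
- bail_handle (a point): Middle of the bail's orange grip bar: round, 12 mm diameter, 80 mm long, parallel to the shaker's y axis, 160 mm from the hinge axis, free on both sides; when lowered it is in front of the pockets, 34 mm above the shaker's top.
- reject_tray: Red reject tray, fixed: open box 190 (x) x 130 (y) x 28 mm high, walls and floor 5 mm thick; origin at the centre of its underside. Holds two carriers one behind the other along its x.
- tube_rack: Bystander: yellow tube rack 73 x 178 x 47 mm; origin at the centre of its underside.
- calculator: Bystander: black calculator 160 x 90 x 18 mm lying flat; origin at the centre of its underside.
- bottle: Bystander: white bottle, 84 mm diameter, 170 mm high; origin at the centre of its underside.
- pocket1 (a point): Centre of the floor of the right (-y) pocket of the shaker: opening 40 (shaker x) x 64 (shaker y) mm with chamfered edges, 12 mm deep, floor 48 mm above the table; pockets 75 mm apart along y. A carrier fits either way round with its 36 mm side along the shaker's x.
- pocket2 (a point): Centre of the floor of the middle pocket of the shaker: opening 40 (shaker x) x 64 (shaker y) mm with chamfered edges, 12 mm deep, floor 48 mm above the table; pockets 75 mm apart along y. A carrier fits either way round with its 36 mm side along the shaker's x.
- pocket3 (a point): Centre of the floor of the left (+y) pocket of the shaker: opening 40 (shaker x) x 64 (shaker y) mm with chamfered edges, 12 mm deep, floor 48 mm above the table; pockets 75 mm apart along y. A carrier fits either way round with its 36 mm side along the shaker's x.

How it is judged:
On the way, in this order (a step that is already met when the one before it is completed fails the run):
1. the bail is raised (at least 1.8 rad) (value of joint bail above 1.8 rad), for 0.2 s.
2. every green-tagged carrier is seated in a pocket and every red-tagged one stands in the reject tray, with the bail still up (angle between each of green1, green2, green3's own z axis and vertical below 0.05 rad and angle between the x axis of each of green1, green2, green3 and the x axis of shaker, either way round below 0.1 rad and linear speed of each of green1, green2, green3, red1, red2 below 0.02 m/s and ((horizontal distance between green1 and pocket1 below 0.005 m and z of green1 in the frame of shaker below 0.051 m) or (horizontal distance between green1 and pocket2 below 0.005 m and z of green1 in the frame of shaker below 0.051 m) or (horizontal distance between green1 and pocket3 below 0.005 m and z of green1 in the frame of shaker below 0.051 m)) and ((horizontal distance between green2 and pocket1 below 0.005 m and z of green2 in the frame of shaker below 0.051 m) or (horizontal distance between green2 and pocket2 below 0.005 m and z of green2 in the frame of shaker below 0.051 m) or (horizontal distance between green2 and pocket3 below 0.005 m and z of green2 in the frame of shaker below 0.051 m)) and ((horizontal distance between green3 and pocket1 below 0.005 m and z of green3 in the frame of shaker below 0.051 m) or (horizontal distance between green3 and pocket2 below 0.005 m and z of green3 in the frame of shaker below 0.051 m) or (horizontal distance between green3 and pocket3 below 0.005 m and z of green3 in the frame of shaker below 0.051 m)) and angle between each of red1, red2's own z axis and vertical below 0.08 rad and x of red1 in the frame of reject_tray between -0.075 and 0.075 m and y of red1 in the frame of reject_tray between -0.045 and 0.045 m and z of each of red1, red2 in the frame of reject_tray below 0.01 m and x of red2 in the frame of reject_tray between -0.075 and 0.075 m and y of red2 in the frame of reject_tray between -0.045 and 0.045 m and value of joint bail above 1.5 rad), for 0.2 s.
3. the bail is lowered over the pockets (value of joint bail below 0.08 rad), for 0.2 s.
At the end, for the whole second after the job is handed in: Every green-tagged carrier sits in a pocket (within 5 mm of its centre, 3 mm of its floor, tilt < 0.05 rad, square within 0.1 rad), every red-tagged one stands on the tray floor (tilt < 0.08 rad), all at rest; bail down (< 0.08 rad) (angle between each of green1, green2, green3's own z axis and vertical below 0.05 rad and angle between the x axis of each of green1, green2, green3 and the x axis of shaker, either way round below 0.1 rad and linear speed of each of green1, green2, green3, red1, red2 below 0.02 m/s and ((horizontal distance between green1 and pocket1 below 0.005 m and z of green1 in the frame of shaker below 0.051 m) or (horizontal distance between green1 and pocket2 below 0.005 m and z of green1 in the frame of shaker below 0.051 m) or (horizontal distance between green1 and pocket3 below 0.005 m and z of green1 in the frame of shaker below 0.051 m)) and ((horizontal distance between green2 and pocket1 below 0.005 m and z of green2 in the frame of shaker below 0.051 m) or (horizontal distance between green2 and pocket2 below 0.005 m and z of green2 in the frame of shaker below 0.051 m) or (horizontal distance between green2 and pocket3 below 0.005 m and z of green2 in the frame of shaker below 0.051 m)) and ((horizontal distance between green3 and pocket1 below 0.005 m and z of green3 in the frame of shaker below 0.051 m) or (horizontal distance between green3 and pocket2 below 0.005 m and z of green3 in the frame of shaker below 0.051 m) or (horizontal distance between green3 and pocket3 below 0.005 m and z of green3 in the frame of shaker below 0.051 m)) and angle between each of red1, red2's own z axis and vertical below 0.08 rad and x of red1 in the frame of reject_tray between -0.075 and 0.075 m and y of red1 in the frame of reject_tray between -0.045 and 0.045 m and z of each of red1, red2 in the frame of reject_tray below 0.01 m and x of red2 in the frame of reject_tray between -0.075 and 0.075 m and y of red2 in the frame of reject_tray between -0.045 and 0.045 m and value of joint bail below 0.08 rad); the robot touches nothing.
It fails at once if the tube rack is shoved more than 30 mm or knocked over (distance of tube_rack from where it was at the start of the episode above 0.03 m or angle between tube_rack's own z axis and vertical above 0.5 rad).
It fails at once if the calculator is shoved more than 30 mm or knocked over (distance of calculator from where it was at the start of the episode above 0.03 m or angle between calculator's own z axis and vertical above 0.5 rad).
It fails at once if the bottle is shoved more than 30 mm or knocked over (distance of bottle from where it was at the start of the episode above 0.03 m or angle between bottle's own z axis and vertical above 0.5 rad).
Of green1, green2, green3, red1, red2 only 3 to 5 are there at a start; the rules pass over those that are not, and their reading is None.
At some moment in a run one of green1, green2, green3, red1, red2 may be knocked a few centimetres aside while the robot is not near it.
It also fails if it takes over 210 s, if anything falls off the work surface, if the arm or the gripper's body presses on something with over 40 N, if the wrist force passes 120 N, or if a joint passes its speed limit or range.

## Working session

There is one attempt and no reset: what is moved stays moved. The work goes in short steps, Python scripts to look and compute and a tool call to move; the robot and the scene stay as the last step left them, time stands still between calls to the robot, and variables do not carry over. Pictures are saved under pics/ and viewed, at most 14 in all, crops included, and the job is handed in when it is done.

Besides the shell and the picture viewer there is one more tool, called after "Request:" as a command line: name --argument value ..., lists and objects as JSON in quotes. apply_moves: Moves the arm, as the interface text tells. Scaled input: -1 to 1 covers 0.05 m each way for a shift and 6 degrees each way for a turn. Its arguments: {"type":"object","properties":{"fingers":{"type":"array","items":{"type":"number"}},"travel":{"type":"array","items":{"type":"array","items":{"type":"number"}}},"rotation":{"type":"array","items":{"type":"array","items":{"type":"number"}}},"newtons":{"type":"number"}},"required":["fingers","travel","rotation"]}

```bash
mkdir -p pics
cat > h.py <<'E'
import numpy as np, cv2
from workcell import *
def shot(n,f=None):
    c=read_camera(n)
    if f: cv2.imwrite('pics/'+f,c['image'][:,:,::-1])
    return c
def ray(c,uv):
    K=np.array([[c['fx'],0,c['cx']],[0,c['fy'],c['cy']],[0,0,1]])
    d=((uv[0]-c['cx'])/c['fx'],(uv[1]-c['cy'])/c['fy']); d=np.array(d); s=d.copy()
    for _ in range(20): s=d/(1+c['k1']*(s@s))
    E=c['extrinsics'];R=E[:3,:3];t=E[:3,3]
    return -R.T@t, R.T@np.array([s[0],s[1],1])
def atz(c,uv,z):
    o,d=ray(c,uv); return o+d*(z-o[2])/d[2]
def proj(c,p):
    q=c['extrinsics'][:3,:3]@np.array(p)+c['extrinsics'][:3,3]; s=q[:2]/q[2]; s=s*(1+c['k1']*(s@s))
    return np.array([s[0]*c['fx']+c['cx'],s[1]*c['fy']+c['cy']])
def tri(c1,a,c2,b):
    o1,d1=ray(c1,a);o2,d2=ray(c2,b)
    s=np.linalg.lstsq(np.c_[d1,-d2],o2-o1,rcond=None)[0]
    p,q=o1+d1*s[0],o2+d2*s[1]; return (p+q)/2,np.linalg.norm(p-q)
E
python3 - <<'E'
from h import *
np.set_printoptions(precision=3,suppress=True)
s=read_state();print(s)
C={}
for n in('scene','top'):
    C[n]=shot(n,n+'0.png');c=C[n];print(n,c['fx'],c['k1'],c['extrinsics'])
    for o in('green1','red1','shaker','reject_tray','tube_rack','calculator','bottle','bail_handle','bail_hinge','pocket1','pocket2','pocket3'):
        print(o,[(np.round(t['location'],1).tolist(),round(t['p'],2)) for t in tip_of(n,o)])
E
```

```text
{'time': 0.0, 'q': array([ 1.226,  0.265,  1.605,  0.   ,  1.274, -0.037]), 'joint_vel': array([ 0.   , -0.001,  0.002, -0.   ,  0.002, -0.   ]), 'joint_torque': array([  0.002, -51.512, -36.731,  -0.   ,   0.013,  -0.   ]), 'tool_pos': array([0.204, 0.643, 0.23 ]), 'tcp_rot': array([-0.481, -3.104,  0.003]), 'wrist_force': array([-0.945,  0.528, -0.367]), 'torque': array([-0.044,  0.023, -0.002]), 'grip_force': 0.0, 'width': 1.0018912938725988}
scene 491.5147167915962 -0.13685744887472137 [[-0.244  0.97  -0.007  0.106]
 [ 0.843  0.209 -0.495 -0.48 ]
 [-0.479 -0.127 -0.869  1.401]
 [ 0.     0.     0.     1.   ]]
green1 [([269.6, 248.9], 0.71), ([250.7, 210.8], 0.59), ([194.4, 299.5], 0.34)]
red1 [([212.2, 239.0], 0.67), ([397.4, 254.9], 0.48)]
shaker [([399.8, 242.9], 0.62)]
reject_tray [([168.6, 187.7], 0.87)]
tube_rack [([283.3, 321.9], 0.84)]
calculator [([190.5, 299.7], 0.79), ([505.4, 318.4], 0.2)]
bottle [([254.4, 210.9], 0.61), ([505.3, 321.1], 0.57)]
bail_handle [([416.8, 198.8], 0.96), ([191.5, 301.3], 0.29)]
bail_hinge [([396.6, 253.5], 0.59)]
pocket1 [([406.5, 230.5], 0.94
[... 515 characters left out ...]
1.   ]]
green1 [([378.3, 270.6], 0.67), ([354.8, 240.9], 0.67)]
red1 [([405.7, 238.3], 0.65), ([354.9, 244.3], 0.15)]
shaker [([249.9, 271.9], 0.63)]
reject_tray [([469.6, 282.8], 0.83), ([251.4, 270.3], 0.2)]
tube_rack [([327.7, 182.0], 0.75), ([376.9, 273.9], 0.45)]
calculator [([406.6, 186.6], 0.95), ([378.2, 272.1], 0.52)]
bottle [([160.7, 223.7], 0.72), ([247.1, 268.2], 0.51)]
bail_handle [([240.1, 297.1], 0.82)]
bail_hinge [([246.3, 232.0], 0.58)]
pocket1 [([242.5, 277.9], 0.95), ([269.8, 279.8], 0.78), ([214.1, 272.6], 0.74)]
pocket2 [([242.5, 277.9], 0.95), ([269.8, 279.8], 0.78), ([214.1, 272.6], 0.74)]
pocket3 [([242.5, 277.9], 0.95), ([269.8, 279.8], 0.78), ([214.1, 272.6], 0.74)]
```

View pics/scene0.png

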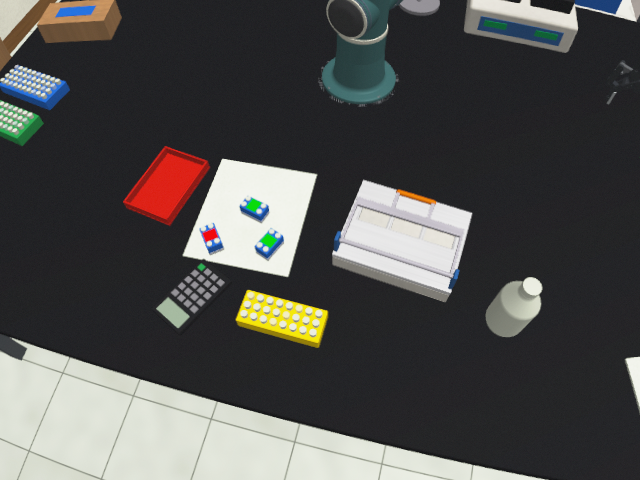

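View pics/top0.png

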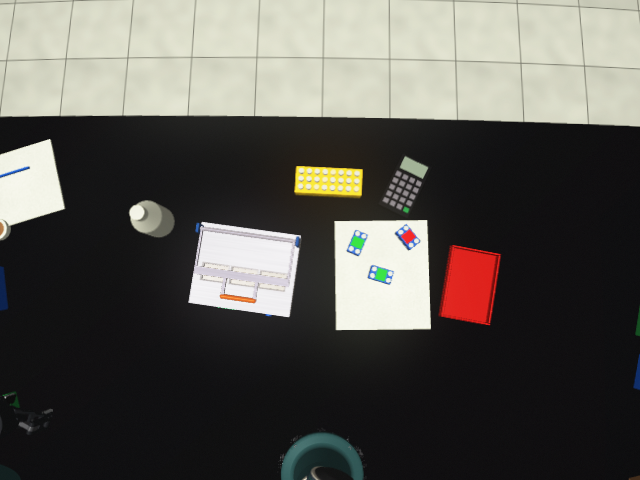

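The scene holds two greens (top view 358,242 and 381,274), one red (408,237), the tray (470,285) and the shaker (245,270). Next I measure positions from both views.

```bash
cat >> h.py <<'E'
def blob(c,kind,amin=12):
    h=cv2.cvtColor(c['image'],cv2.COLOR_RGB2HSV);H,S,V=[h[...,i].astype(int) for i in range(3)]
    m={'green':(H>45)&(H<75)&(S>150)&(V>120),'red':((H<5)|(H>174))&(S>150)&(V>120),'orange':(H>7)&(H<19)&(S>150)&(V>120),'blue':(H>98)&(H<125)&(S>120)}[kind]
    n,l,st,ce=cv2.connectedComponentsWithStats(m.astype(np.uint8))
    return [(ce[i],st[i,4],l==i) for i in range(1,n) if st[i,4]>=amin]
def carriers(cs,ct,zmax=0.12,verb=True):
    out=[]
    for k in('green','red'):
        for a,na,_ in blob(cs,k):
            if na>300: continue
            for b,nb,_ in blob(ct,k):
                if nb>300: continue
                p,e=tri(cs,a,ct,b)
                if e<.008 and -.01<p[2]<zmax: out.append((k,p,e,na,nb))
    return out
E
python3 - <<'E'
from h import *
np.set_printoptions(precision=4,suppress=True)
cs,ct=shot('scene'),shot('top')
for r in carriers(cs,ct): print(r)
S=blob(cs,'orange',30);T=blob(ct,'orange',30)
print([(x[0],x[1]) for x in S],[(x[0],x[1]) for x in T])
for a in S:
    for b in T:
        p,e=tri(cs,a[0],ct,b[0])
        if e<.02: print('orange',p,e)
for b in T:
    ys,xs=np.where(b[2]); pts=np.array([atz(ct,(x,y),.094)[:2] for x,y in zip(xs,ys)])
    w,v=np.linalg.eigh(np.cov(pts.T)); print('axis',v[:,1],np.sqrt(w*12))
for a in S:
    ys,xs=np.where(a[2]); pts=np.array([atz(cs,(x,y),.094)[:2] for x,y in zip(xs,ys)])
    w,v=np.linalg.eigh(np.cov(pts.T)); print('axis s',v[:,1],np.sqrt(w*12))
# pockets
P=lambda n:sorted([t['location'] for t in tip_of(n,'pocket1') if t['p']>.6],key=lambda l:l[0])
# shaker y+ is left in top image; in scene y+ is right
for a,b in zip(P('scene'),P('top')[::-1]): print('pocket',tri(cs,a,ct,b), atz(ct,b,.048),atz(cs,a,.048))
a=tip_of('scene','reject_tray')[0]['location'];b=tip_of('top','reject_tray')[0]['location'];print('tray',tri(cs,a,ct,b))
for n,c in(('scene',cs),('top',ct)):
    for o in('tube_rack','calculator','bottle','shaker'):
        print(n,o,atz(c,tip_of(n,o)[0]['location'],0.0))
    m=[x for x in blob(c,'red') if x[1]>500][0][2]
    r=cv2.minAreaRect(np.argwhere(m)[:,::-1].astype(np.float32)); print('traycorners',[atz(c,q,.028)[:2] for q in cv2.boxPoints(r)])
cv2.imwrite('pics/crop1.png',np.vstack([cv2.resize(cs['image'][170:310,320:485,::-1],None,fx=3,fy=2,interpolation=cv2.INTER_CUBIC),cv2.resize(ct['image'][210:330,180:345,::-1],None,fx=3,fy=2.5,interpolation=cv2.INTER_CUBIC)]))
E
```

```text
('green', array([ 0.5206, -0.1417,  0.036 ]), np.float64(0.0011473377858432154), np.int32(101), np.int32(104))
('green', array([ 0.6029, -0.0793,  0.0358]), np.float64(0.0013808207541719322), np.int32(118), np.int32(102))
('green', array([ 0.6944, -0.2092,  0.0191]), np.float64(0.0018639900229648328), np.int32(31), np.int32(24))
('red', array([ 0.6209, -0.2126,  0.0353]), np.float64(0.0013089979022863683), np.int32(105), np.int32(94))
[(array([415.8385, 196.4219]), np.int32(192))] [(array([237.7933, 298.16  ]), np.int32(150))]
orange [0.4514 0.2181 0.0975] 0.00017052279770925582
axis [0.12   0.9928] [0.0105 0.0861]
axis s [0.1146 0.9934] [0.0137 0.0834]
pocket (array([0.5112, 0.171 , 0.0862]), np.float64(0.0745598358569843)) [0.5014 0.2132 0.048 ] [0.5007 0.1343 0.048 ]
tray (array([0.6317, 0.0163, 0.5242]), np.float64(0.5345592295484977))
scene tube_rack [0.7644 0.0041 0.    ]
scene calculator [ 0.758  -0.2101  0.    ]
scene bottle [0.6479 0.4612 0.    ]
scene shaker [0.5238 0.2043 0.    ]
traycorners [array([ 0.5808, -0.4596]), array([ 0.3551, -0.4333]), array([ 0.4229, -0.2856]), array([ 0.633 , -0.3218])]
top tube_rack [ 0.7641 -0.0017  0.    ]
top calculator [ 0.7622 -0.2103  0.    ]
top bottle [0.6537 0.4501 0.    ]
top shaker [0.5173 0.2108 0.    ]
traycorners [array([ 0.4133, -0.2937]), array([ 0.6022, -0.3254]), array([ 0.5832, -0.4598]), array([ 0.3941, -0.4259])]
```

View pics/crop1.png

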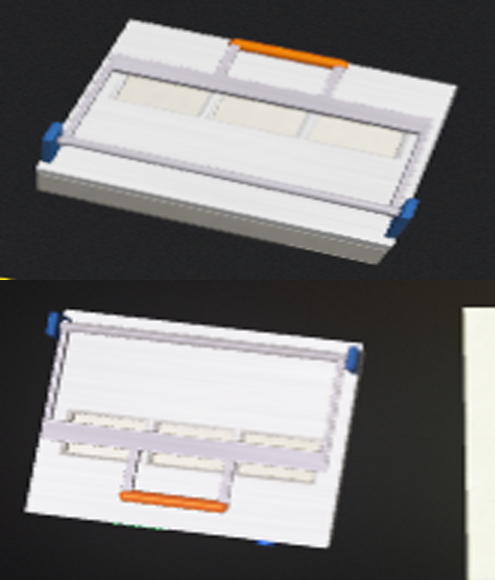

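The crop shows the bail lowered, with the orange grip in front of the pockets. The grip triangulates to (0.451, 0.218, 0.096) and the shaker yaw is about -0.12. I turn the tool first.

```bash
cat >> h.py <<'E'
from scipy.spatial.transform import Rotation as Ro
def go(pos,yang):
    """tool down, tool y at world angle yang (deg): prints turn (units of 6deg) and then shift (units of .05) in the turned frame"""
    s=read_state();R=Ro.from_rotvec(s['tcp_rot'])
    best=None
    for a in(yang,yang+180):
        a=np.radians(a);y=np.array([np.cos(a),np.sin(a),0]);z=np.array([0,0,-1.]);T=np.c_[np.cross(y,z),y,z]
        r=(R.inv()*Ro.from_matrix(T)).as_rotvec()
        q6=(np.degrees(np.arctan2(pos[1],pos[0])-a)+180)%360-180
        if abs(q6)<140 and(best is None or np.linalg.norm(r)<np.linalg.norm(best[0])): best=(r,T,q6)
    r,T,q6=best; d=T.T@(np.array(pos)-s['tool_pos'])
    print('t%.2f'%s['time'],'turn',np.round(np.degrees(r)/6,3),'shift',np.round(d/.05,3),'q6',round(q6),'w',round(s['width'],3),'F',np.round(s['wrist_force'],1))
E
python3 -c "
from h import *
go([.4514,.2181,.130],-6.9)"
```

```text
t2.00 turn [-1.0000e-03  0.0000e+00  1.3211e+01] shift [-7.848  5.924  2.025] q6 33 w 1.001 F [0.4 0.3 1. ]
```

Request:
apply_moves --fingers '[1,1,1,1,1,1,1,1,1,1,1,1]' --travel '[[0,0,0],[0,0,0],[0,0,0],[0,0,0],[0,0,0],[0,0,0],[0,0,0],[0,0,0],[0,0,0],[0,0,0],[0,0,0],[0,0,0]]' --rotation '[[0,0,1],[0,0,1],[0,0,1],[0,0,1],[0,0,1],[0,0,1],[0,0,1],[0,0,1],[0,0,1],[0,0,1],[0,0,1],[0,0,1]]'

```text
time: 3.2
tool_pos: [0.2045, 0.6433, 0.2313]
tcp_rot: [-2.219, -2.224, -0.0]
wrist_force: [0.2, -0.7, 0.6]
width: 1.004
grip_force: 0.0
```

```bash
python3 -c "
from h import *
go([.4514,.2181,.130],-6.9)"
```

```text
t3.20 turn [ 0.   -0.    1.17] shift [-7.849  5.924  2.026] q6 33 w 1.004 F [ 0.2 -0.7  0.6]
```

Request:
apply_moves --fingers '[1,1,1,1,1,1,1,1,1,1,1,1]' --travel '[[0,0,0],[0,0,0],[-0.8,0.6,0.2],[-0.8,0.6,0.2],[-0.8,0.6,0.2],[-0.8,0.6,0.2],[-0.8,0.6,0.2],[-0.8,0.6,0.2],[-0.8,0.6,0.2],[-0.8,0.6,0.2],[-0.8,0.6,0.2],[-0.65,0.52,0.22]]' --rotation '[[0,0,1],[0,0,0.17],[0,0,0],[0,0,0],[0,0,0],[0,0,0],[0,0,0],[0,0,0],[0,0,0],[0,0,0],[0,0,0],[0,0,0]]'

```text
time: 4.4
tool_pos: [0.4497, 0.2246, 0.1322]
tcp_rot: [2.345, 2.09, 0.002]
wrist_force: [0.5, 0.5, -0.4]
width: 1.003
grip_force: 0.0
```

```bash
python3 -c "
from h import *
go([.4514,.2181,.0765],-6.9)"
```

```text
t4.40 turn [ 0.013 -0.004  0.055] shift [-0.125  0.049  1.115] q6 33 w 1.003 F [ 0.5  0.5 -0.4]
```

Request:
apply_moves --fingers '[1,1,1,1,0,0,0,0,0,0,0,0]' --travel '[[0,0,0.35],[0,0,0.35],[0,0,0.37],[0,0,0],[0,0,0],[0,0,0],[0,0,0],[0,0,0],[0,0,0],[0,0,0],[0,0,0],[0,0,0]]' --rotation '[[0,0,0],[0,0,0],[0,0,0],[0,0,0],[0,0,0],[0,0,0],[0,0,0],[0,0,0],[0,0,0],[0,0,0],[0,0,0],[0,0,0]]' --newtons 30

```text
time: 5.6
tool_pos: [0.4513, 0.2268, 0.0802]
tcp_rot: [2.342, 2.089, 0.006]
wrist_force: [3.9, -3.6, 10.0]
width: 0.126
grip_force: 31.4
```

```bash
python3 -c "
from h import *
go([.4514,.2181,.0765],-6.9)
# arc: tool y = shaker x, tool z = down; hinge +160 in y
a=np.linspace(0,2.12,25);y=160*(1-np.cos(a));z=-160*np.sin(a)+0
print(np.c_[np.diff(y),np.diff(z)].round(1).tolist()); print((np.c_[np.diff(y),np.diff(z)]/50).round(2).tolist())"
```

```text
t5.60 turn [ 0.051 -0.006  0.063] shift [-0.172  0.024  0.074] q6 33 w 0.126 F [ 3.9 -3.6 10. ]
[[0.6, -14.1], [1.9, -14.0], [3.1, -13.8], [4.3, -13.5], [5.5, -13.0], [6.6, -12.5], [7.7, -11.9], [8.7, -11.1], [9.6, -10.3], [10.5, -9.4], [11.3, -8.5], [12.0, -7.4], [12.6, -6.4], [13.1, -5.2], [13.5, -4.0], [13.8, -2.8], [14.0, -1.6], [14.1, -0.4], [14.1, 0.9], [14.0, 2.1], [13.7, 3.4], [13.4, 4.6], [12.9, 5.7], [12.4, 6.8]]
[[0.01, -0.28], [0.04, -0.28], [0.06, -0.28], [0.09, -0.27], [0.11, -0.26], [0.13, -0.25], [0.15, -0.24], [0.17, -0.22], [0.19, -0.21], [0.21, -0.19], [0.23, -0.17], [0.24, -0.15], [0.25, -0.13], [0.26, -0.1], [0.27, -0.08], [0.28, -0.06], [0.28, -0.03], [0.28, -0.01], [0.28, 0.02], [0.28, 0.04], [0.27, 0.07], [0.27, 0.09], [0.26, 0.11], [0.25, 0.14]]
```

Request:
apply_moves --fingers '[0,0,0,0,0,0,0,0,0,0,0,0]' --travel '[[0,0.01,-0.28],[0,0.04,-0.28],[0,0.06,-0.28],[0,0.09,-0.27],[0,0.11,-0.26],[0,0.13,-0.25],[0,0.15,-0.24],[0,0.17,-0.22],[0,0.19,-0.21],[0,0.21,-0.19],[0,0.23,-0.17],[0,0.24,-0.15]]' --rotation '[[0,0,0],[0,0,0],[0,0,0],[0,0,0],[0,0,0],[0,0,0],[0,0,0],[0,0,0],[0,0,0],[0,0,0],[0,0,0],[0,0,0]]'

```text
time: 6.8
tool_pos: [0.5277, 0.2175, 0.2197]
tcp_rot: [-2.343, -2.087, 0.007]
wrist_force: [-7.3, 1.7, 6.9]
width: 0.124
grip_force: 29.5
```

Request:
apply_moves --fingers '[0,0,0,0,0,0,0,0,0,0,0,0]' --travel '[[0,0.25,-0.13],[0,0.26,-0.1],[0,0.27,-0.08],[0,0.28,-0.06],[0,0.28,-0.03],[0,0.28,-0.01],[0,0.28,0.02],[0,0.28,0.04],[0,0.27,0.07],[0,0.27,0.09],[0,0.26,0.11],[0,0.22,0.12]]' --rotation '[[0,0,0],[0,0,0],[0,0,0],[0,0,0],[0,0,0],[0,0,0],[0,0,0],[0,0,0],[0,0,0],[0,0,0],[0,0,0],[0,0,0]]'

```text
time: 8.0
tool_pos: [0.6901, 0.1984, 0.2164]
tcp_rot: [2.346, 2.088, 0.001]
wrist_force: [-2.5, 1.1, 0.9]
width: 0.122
grip_force: 32.8
```

```bash
python3 -c "
from h import *
go([.4514,.2181,.0765],-6.9)
cs,ct=shot('scene','s1.png'),shot('top','t1.png')
S=blob(cs,'orange',15);T=blob(ct,'orange',15)
for a in S:
  for b in T:
    print(tri(cs,a[0],ct,b[0]),a[1],b[1])
"
```

```text
t8.00 turn [0.01 0.   0.04] shift [-0.181 -4.786  2.798] q6 33 w 0.122 F [-2.5  1.1  0.9]
(array([0.68714715, 0.16261302, 0.23192068]), np.float64(0.004666587750694637)) 126 60
(array([0.68882943, 0.1927237 , 0.21462547]), np.float64(0.05989370343320293)) 83 60
```

Request:
apply_moves --fingers '[0.6,0.6,0.6,0.6,0.6,0.6,0.6,0.6,0.6,0.6,0.6,0.6]' --travel '[[0,0,0],[0,0,0],[0,0,0],[0,0,0],[0,0,-0.3],[0,0,-0.5],[0,0,-0.6],[0,-0.8,-0.4],[0,-0.8,0],[0,-0.8,0],[0,-0.8,0],[0,-0.8,0]]' --rotation '[[0,0,0],[0,0,0],[0,0,0],[0,0,0],[0,0,0],[0,0,0],[0,0,0],[0,0,0],[0,0,0],[0,0,0],[0,0,0],[0,0,0]]'

```text
time: 9.3
tool_pos: [0.4885, 0.222, 0.3081]
tcp_rot: [2.346, 2.088, 0.003]
wrist_force: [-0.2, 0.2, 0.6]
width: 0.601
grip_force: 0.0
```

Request:
apply_moves --fingers '[1,1,1,1,1,1,1,1]' --travel '[[0.8,-0.5,0],[0.8,-0.5,0],[0.8,0,0],[0.8,0,0],[0.8,0,0],[0.8,0,0],[0.8,0,0],[0,0,0]]' --rotation '[[0,0,0],[0,0,0],[0,0,0],[0,0,0],[0,0,0],[0,0,0],[0,0,0],[0,0,0]]'

```text
time: 10.1
tool_pos: [0.4722, 0.5102, 0.3065]
tcp_rot: [-2.342, -2.092, -0.002]
wrist_force: [-1.1, -0.4, 0.3]
width: 0.997
grip_force: 0.0
```

```bash
python3 -c "
from h import *
np.set_printoptions(precision=4,suppress=True)
go([.4514,.2181,.0765],-6.9)
cs,ct=shot('scene','s2.png'),shot('top','t2.png')
for r in carriers(cs,ct): print(r)
S=blob(cs,'orange',15);T=blob(ct,'orange',15)
for a in S:
  for b in T: print('or',tri(cs,a[0],ct,b[0]),a[1],b[1])
P=lambda n:[t['location'] for t in tip_of(n,'pocket1') if t['p']>.3]
A=P('scene');B=P('top')
for a in A:
  for b in B:
    p,e=tri(cs,a,ct,b)
    if e<.02: print('pocket',p,e,atz(cs,a,.048),atz(ct,b,.048))
cv2.imwrite('pics/crop2.png',np.vstack([cv2.resize(cs['image'][150:300,320:485,::-1],None,fx=4,fy=2,interpolation=cv2.INTER_CUBIC),cv2.resize(ct['image'][210:330,180:345,::-1],None,fx=4,fy=2.4,interpolation=cv2.INTER_CUBIC)]))
"
```

```text
t10.10 turn [-0.002 -0.02   0.074] shift [-5.85   0.289  4.6  ] q6 33 w 0.997 F [-1.1 -0.4  0.3]
('green', array([ 0.5206, -0.1417,  0.036 ]), np.float64(0.0011473377858432154), np.int32(101), np.int32(104))
('green', array([ 0.6029, -0.0794,  0.0357]), np.float64(0.0012365825516545705), np.int32(118), np.int32(103))
('green', array([ 0.6947, -0.2092,  0.0197]), np.float64(0.0015046226175237563), np.int32(31), np.int32(24))
('red', array([ 0.6209, -0.2124,  0.0356]), np.float64(0.0013503863714108505), np.int32(104), np.int32(95))
or (array([0.6908, 0.1908, 0.2335]), np.float64(0.0005074939112710782)) 300 202
pocket [0.5038 0.2126 0.0399] 0.001371973755218458 [0.5091 0.2116 0.048 ] [0.5035 0.212  0.048 ]
pocket [0.5148 0.2898 0.0508] 0.009208578192392507 [0.5144 0.2856 0.048 ] [0.5142 0.2951 0.048 ]
pocket [0.4934 0.1367 0.0484] 0.006160279694165012 [0.494  0.1337 0.048 ] [0.4928 0.1397 0.048 ]
```

View pics/crop2.png

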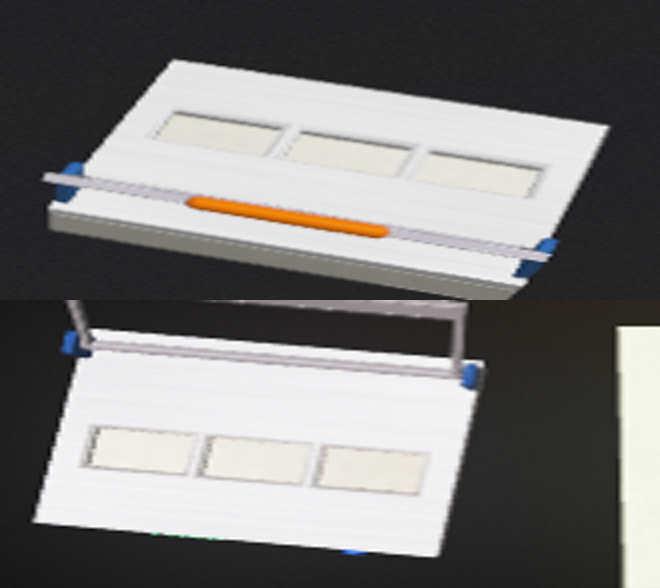

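The bail is up: the orange grip triangulates to (0.691, 0.191, 0.234), about 2.1 rad, and all three pockets are clear. Next I refine the shaker pose from its top edges, and the carrier yaws.

```bash
cat >> h.py <<'E'
from scipy.ndimage import map_coordinates,gaussian_filter
from scipy.optimize import least_squares
def fitrect(cams,edges,p0,ch,search=5,it=6,pol=None):
    """edges: list of (camidx,P,Q) local 3D segs; p=(x,y,yaw). ch: image->gray fn; snaps to strongest gradient normal to the edge"""
    G=[gaussian_filter(ch(c['image']).astype(float),.6) for c in cams]; p=np.array(p0,float)
    W=lambda p,L:np.array([p[0]+np.cos(p[2])*L[0]-np.sin(p[2])*L[1],p[1]+np.sin(p[2])*L[0]+np.cos(p[2])*L[1],L[2]])
    for k in range(it):
        obs=[]; s=search if k<2 else 2.5
        for ci,P,Q in edges:
            c=cams[ci];a=proj(c,W(p,P));b=proj(c,W(p,Q));n=np.array([-(b-a)[1],(b-a)[0]])/np.linalg.norm(b-a)
            for t in np.linspace(.08,.92,30):
                L=np.array(P)*(1-t)+np.array(Q)*t;u=proj(c,W(p,L));o=np.arange(-s,s+.01,.25)
                v=map_coordinates(G[ci],[u[1]+n[1]*o,u[0]+n[0]*o],order=1);g=np.abs(np.gradient(v))
                j=g.argmax()
                if g[j]<3: continue
                w=g*(np.abs(o-o[j])<1.3);off=(w*o).sum()/w.sum()
                obs.append((ci,L,u+n*off,n))
        f=lambda q:[(proj(cams[ci],W(q,L))-u)@n for ci,L,u,n in obs]
        r=least_squares(f,p,loss='soft_l1',f_scale=.5);p=r.x
    e=np.array(f(p));return p,np.median(np.abs(e)),[(i,round(float(np.median([x for x,ob in zip(e,obs) if ob[0]==i])),2)) for i in range(len(cams))]
def shaker(cs,ct,p0=(.5245,.209,-.117)):
    gray=lambda im:im.min(2); H=.06;E=[]
    for i in(0,1): E+=[(i,(-.105,-.13,H),(-.105,.13,H)),(i,(-.105,-.13,H),(.06,-.13,H)),(i,(-.105,.13,H),(.06,.13,H))]
    both=fitrect([cs,ct],E,p0,gray)
    a=fitrect([cs],[(0,*e[1:]) for e in E if e[0]==0],p0,gray);b=fitrect([ct],[(0,*e[1:]) for e in E if e[0]==1],p0,gray)
    return both,a,b
def cyaw(c,uv,k,z=.034,rad=.05):
    """yaw of the long (60mm) axis from the blue+white+tag blob on the tag plane"""
    h=cv2.cvtColor(c['image'],cv2.COLOR_RGB2HSV).astype(int)
    m=(h[...,0]>98)&(h[...,0]<125)&(h[...,1]>120)
    ys,xs=np.where(m);o=atz(c,uv,z)[:2]
    p=np.array([atz(c,(x,y),z)[:2] for x,y in zip(xs,ys) if np.hypot(x-uv[0],y-uv[1])<25]);p=p[np.linalg.norm(p-o,axis=1)<rad]
    r=cv2.minAreaRect((p*1000).astype(np.float32));B=cv2.boxPoints(r);e=[B[1]-B[0],B[2]-B[1]];e=max(e,key=np.linalg.norm)
    w,v=np.linalg.eigh(np.cov(p.T));return np.degrees(np.arctan2(v[1,1],v[0,1]))%180,np.degrees(np.arctan2(e[1],e[0]))%180,np.round(r[1]),len(p)
E
python3 - <<'E'
from h import *
np.set_printoptions(precision=4,suppress=True)
cs,ct=shot('scene'),shot('top')
for r in shaker(cs,ct): print('shaker',r)
g=lambda im:im[...,0]  # red channel for the tray
print([proj(c,[.5,0,0]) for c in(cs,ct)],-cs['extrinsics'][:3,:3].T@cs['extrinsics'][:3,3],-ct['extrinsics'][:3,:3].T@ct['extrinsics'][:3,3])
for k in('green','red'):
    for n,c in(('s',cs),('t',ct)):
        for a,na,_ in blob(c,k):
            if 60<na<300: print(k,n,a,atz(c,a,.0345),cyaw(c,a,k))
H=.028
E=[(i,P,Q) for i in(0,1) for P,Q in(((-.095,-.065,H),(.095,-.065,H)),((-.095,.065,H),(.095,.065,H)),((-.095,-.065,H),(-.095,.065,H)))]
print('tray',fitrect([cs,ct],E,(.498,-.376,-.17),g))
E
```

```text
shaker (array([ 0.5255,  0.2096, -0.118 ]), np.float64(0.16216460716920128), [(0, -0.04), (1, 0.03)])
shaker (array([ 0.525 ,  0.2091, -0.1197]), np.float64(0.16030487436249938), [(0, -0.03)])
shaker (array([ 0.526 ,  0.2104, -0.1165]), np.float64(0.240268046902322), [(0, 0.02)])
[array([315.0249, 218.2349]), array([326.0483, 281.1013])] [1.1015 0.1747 0.9804] [0.4754 0.0175 1.2844]Traceback (most recent call last):
  File "<stdin>", line 10, in <module>
  File "h.py", line 80, in cyaw
    p=np.array([atz(c,(x,y),z)[:2] for x,y in zip(xs,ys) if np.hypot(x-uv[0],y-uv[1])<25]);p=p[np.linalg.norm(p-o,axis=1)<rad]
                                                                                                              ~^~
ValueError: operands could not be broadcast together with shapes (0,) (2,)
```

```bash
cat > look.py <<'E'
from h import *
np.set_printoptions(precision=4,suppress=True)
cs,ct=shot('scene'),shot('top')
for k,p,e,na,nb in carriers(cs,ct):
    if na<50: continue
    print(k,p,round(e,4),[(n,atz(c,proj(c,p),p[2])[:2],cyaw(c,proj(c,p),k,p[2]-.002)) for n,c in(('s',cs),('t',ct))])
E
python3 - <<'E'
from look import *
H=.028;g=lambda im:im[...,0]
E=[(i,P,Q) for i in(0,1) for P,Q in(((-.095,-.065,H),(.095,-.065,H)),((-.095,.065,H),(.095,.065,H)),((-.095,-.065,H),(-.095,.065,H)))]
print('tray',fitrect([cs,ct],E,(.498,-.376,-.17),g))
E
```

```text
green [ 0.5206 -0.1417  0.036 ] 0.0011 [('s', array([ 0.5206, -0.1417]), (np.float64(84.86583819869762), np.float32(74.29986), array([65., 43.]), 186)), ('t', array([ 0.5206, -0.1417]), (np.float64(75.69493310264707), np.float32(74.38534), array([59., 35.]), 77))]
green [ 0.6029 -0.0794  0.0357] 0.0012 [('s', array([ 0.6029, -0.0794]), (np.float64(148.19433215680584), np.float32(157.14328), array([42., 63.]), 193)), ('t', array([ 0.6029, -0.0794]), (np.float64(161.1390276776794), np.float32(157.68137), array([34., 60.]), 60))]
red [ 0.6209 -0.2126  0.0353] 0.0013 [('s', array([ 0.6209, -0.2126]), (np.float64(36.426288292505944), np.float32(39.256046), array([69., 34.]), 146)), ('t', array([ 0.6209, -0.2126]), (np.float64(40.792169857404616), np.float32(39.512955), array([57., 38.]), 77))]
tray (array([ 0.4975, -0.379 , -0.1666]), np.float64(0.2046598091713459), [(0, -0.24), (1, 0.15)])
```

Run:
```python
from h import *
np.set_printoptions(precision=4,suppress=True)
cs,ct=shot('scene'),shot('top')
S=np.array([.5255,.2096]);a=-.118;R=np.array([[np.cos(a),-np.sin(a)],[np.sin(a),np.cos(a)]])
def mk(hx,hy,z,n): return [(i,(sx*hx,j*.075-hy*.9,z),(sx*hx,j*.075+hy*.9,z)) for i in range(n) for sx in(-1,1) for j in(-1,0,1)]+[(i,(-.9*hx,j*.075+sy*hy,z),(.9*hx,j*.075+sy*hy,z)) for i in range(n) for sy in(-1,1) for j in(-1,0,1)]
for nm,ch in(('b-r',lambda im:im[...,2].astype(int)-im[...,0]),('min',lambda im:im.min(2))):
  for hx,hy,z in((.02,.032,.06),(.022,.034,.06)):
    for l,C in(('both',[cs,ct]),('s',[cs]),('t',[ct])):
      for lx in(-.022,):
        p=fitrect(C,mk(hx,hy,z,len(C)),(*(S+R@[lx,0]),a),ch,search=3)
        print(nm,hx,l,p[0],p[1],'local',R.T@(p[0][:2]-S))
```

```text
b-r 0.02 both [ 0.5037  0.2122 -0.118 ] nan local [-0.022  0.   ]
b-r 0.02 s [ 0.5037  0.2122 -0.118 ] nan local [-0.022  0.   ]
b-r 0.02 t [ 0.5037  0.2122 -0.118 ] nan local [-0.022  0.   ]
b-r 0.022 both [ 0.5037  0.2122 -0.118 ] nan local [-0.022  0.   ]
b-r 0.022 s [ 0.5037  0.2122 -0.118 ] nan local [-0.022  0.   ]
b-r 0.022 t [ 0.5037  0.2122 -0.118 ] nan local [-0.022  0.   ]
min 0.02 both [ 0.5098  0.2098 -0.1226] 1.368760148906269 local [-0.0156 -0.0016]
min 0.02 s [ 0.5138  0.2119 -0.1197] 0.5592402243614465 local [-0.0119  0.0009]
min 0.02 t [ 0.5061  0.2087 -0.122 ] 1.4497788007848595 local [-0.0191 -0.0032]
min 0.022 both [ 0.508   0.2087 -0.1216] 0.9352655095702119 local [-0.0172 -0.0029]
min 0.022 s [ 0.5157  0.2115 -0.1198] 0.15005697252277098 local [-0.0099  0.0007]
min 0.022 t [ 0.5064  0.2076 -0.1222] 0.6917162910539503 local [-0.0188 -0.0043]
  return _methods._mean(a, axis=axis, dtype=dtype,
  ret = ret.dtype.type(ret / rcount)
```

```bash
cat >> h.py <<'E'
def ortho(c,S,a,xr,yr,z,s):
    R=np.array([[np.cos(a),-np.sin(a)],[np.sin(a),np.cos(a)]])
    xs=np.arange(xr[1],xr[0],-.001/s);ys=np.arange(yr[1],yr[0],-.001/s)   # up=+x, left=+y
    X,Y=np.meshgrid(xs,ys,indexing='ij');P=np.stack([X,Y],-1)@R.T+S
    P=np.concatenate([P,np.full(X.shape+(1,),z)],-1).reshape(-1,3)
    q=P@c['extrinsics'][:3,:3].T+c['extrinsics'][:3,3];q=q[:,:2]/q[:,2:];q=q*(1+c['k1']*(q**2).sum(1,keepdims=True))
    uv=(q*[c['fx'],c['fy']]+[c['cx'],c['cy']]).reshape(X.shape+(2,)).astype(np.float32)
    return cv2.remap(c['image'],uv[...,0],uv[...,1],cv2.INTER_CUBIC)
E
python3 - <<'E'
from h import *
cs,ct=shot('scene'),shot('top')
S=np.array([.5255,.2096]);o=[]
for c in(cs,ct):
    im=ortho(c,S,-.118,(-.06,.03),(-.12,.12),.06,3).astype(float)
    im=np.clip((im-150)*2.4,0,255).astype(np.uint8)[:,:,::-1].copy()
    for x in range(-60,31,10): cv2.putText(im,str(x),(0,int((30-x)*3)+4),0,.35,(0,0,255),1);cv2.line(im,(28,int((30-x)*3)),(34,int((30-x)*3)),(0,0,255),1)
    for k in(-75,0,75):
        X=int((120-k)*3); cv2.line(im,(X,0),(X,20),(0,0,255),1)
        for d in(-32,32): cv2.line(im,(X+d*3,0),(X+d*3,30),(255,0,0),1)
    o.append(im)
cv2.imwrite('pics/rect.png',np.vstack(o))
E
```

```text
(no output)
```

View pics/rect.png

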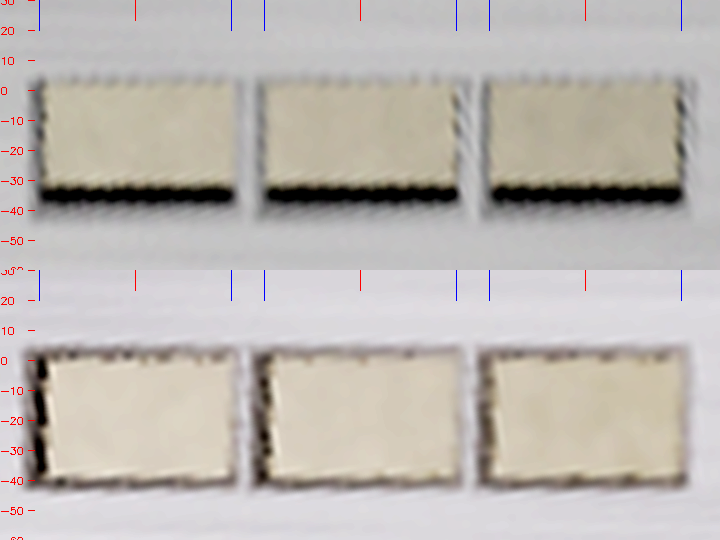

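The rectified view puts the pocket row at local x about -19 mm, with the y spacing as stated. Now I head for green A.

```bash
python3 -c "
from h import *
go([.5196,-.1417,.13],-15.7)"
```

```text
t10.70 turn [ 0.002 -0.002  1.501] shift [-12.202   4.403   3.537] q6 0 w 1.0 F [ 0.1 -0.4 -0.5]
```

Request:
apply_moves --fingers '[0.75,0.75,0.75,0.75,0.75,0.75,0.75,0.75,0.75,0.75,0.75,0.75]' --travel '[[0,0,0],[0,0,0],[-0.9,0.35,0],[-0.9,0.35,0],[-0.9,0.35,0],[-0.9,0.35,0],[-0.9,0.35,0],[-0.9,0.35,0],[-0.9,0.35,0],[-0.9,0.35,0],[-0.9,0.35,0],[-0.9,0.35,0]]' --rotation '[[0,0,0.8],[0,0,0.7],[0,0,0],[0,0,0],[0,0,0],[0,0,0],[0,0,0],[0,0,0],[0,0,0],[0,0,0],[0,0,0],[0,0,0]]'

```text
time: 11.9
tool_pos: [0.5194, 0.0232, 0.3069]
tcp_rot: [2.503, 1.898, 0.001]
wrist_force: [0.5, 0.6, 0.5]
width: 0.747
grip_force: 0.0
```

Request:
apply_moves --fingers '[0.75,0.75,0.75,0.75,0.75,0.75,0.75]' --travel '[[-0.8,0.23,0.7],[-0.8,0.23,0.7],[-0.8,0.22,0.7],[-0.8,0.22,0.7],[0,0,0.7],[0,0,0],[0,0,0]]' --rotation '[[0,0,0],[0,0,0],[0,0,0],[0,0,0],[0,0,0],[0,0,0],[0,0,0]]'

```text
time: 12.6
tool_pos: [0.5193, -0.1275, 0.1426]
tcp_rot: [-2.502, -1.897, 0.001]
wrist_force: [0.0, 0.4, 0.8]
width: 0.754
grip_force: 0.0
```

```bash
python3 -c "
from h import *
go([.5196,-.1417,.012],-15.7)
import look"
```

```text
t12.60 turn [-0.016 -0.002  0.004] shift [-0.271  0.082  2.612] q6 0 w 0.754 F [0.  0.4 0.8]
green [ 0.6029 -0.0793  0.0358] 0.0014 [('s', array([ 0.6029, -0.0793]), (np.float64(148.19433215680579), np.float32(157.14317), array([42., 63.]), 193)), ('t', array([ 0.6029, -0.0793]), (np.float64(161.13902767767942), np.float32(157.68137), array([34., 60.]), 60))]
red [ 0.6227 -0.2121  0.0388] 0.0007 [('s', array([ 0.6227, -0.2121]), (np.float64(36.426288292505944), np.float32(39.256115), array([69., 34.]), 146)), ('t', array([ 0.6227, -0.2121]), (np.float64(70.08625704352814), np.float32(40.06171), array([58., 37.]), 33))]
```

Request:
apply_moves --fingers '[0.75,0.75,0.75,0.75,0.75,0.75]' --travel '[[-0.27,0.08,0],[0,0,0.5],[0,0,0.5],[0,0,0.5],[0,0,0.5],[0,0,0]]' --rotation '[[0,0,0],[0,0,0],[0,0,0],[0,0,0],[0,0,0],[0,0,0]]'

```text
time: 13.3
tool_pos: [0.5183, -0.1414, 0.0408]
tcp_rot: [-2.5, -1.897, 0.004]
wrist_force: [-0.9, 1.5, 0.1]
width: 0.747
grip_force: 0.0
```

```bash
python3 -c "
from h import *
go([.5196,-.1417,.012],-15.7)"
```

```text
t13.30 turn [-0.042  0.001  0.016] shift [0.002 0.027 0.576] q6 0 w 0.747 F [-0.9  1.5  0.1]
```

Request:
apply_moves --fingers '[0.75,0.75,0.75,0,0,0,0,0,0,0]' --travel '[[0,0.03,0.3],[0,0,0.27],[0,0,0],[0,0,0],[0,0,0],[0,0,0],[0,0,0],[0,0,0],[0,0,0],[0,0,0]]' --rotation '[[0,0,0],[0,0,0],[0,0,0],[0,0,0],[0,0,0],[0,0,0],[0,0,0],[0,0,0],[0,0,0],[0,0,0]]' --newtons 40

```text
time: 14.3
tool_pos: [0.5223, -0.1425, 0.015]
tcp_rot: [2.502, 1.897, 0.001]
wrist_force: [-0.4, -0.7, 5.7]
width: 0.413
grip_force: 42.6
```

Request:
apply_moves --fingers '[0,0,0,0,0,0,0]' --travel '[[0,0,-0.2],[0,0,-0.5],[0,0,-0.6],[0,0,-0.7],[0,0,-0.7],[0,0,0],[0,0,0]]' --rotation '[[0,0,0],[0,0,0],[0,0,0],[0,0,0],[0,0,0],[0,0,0],[0,0,0]]'

```text
time: 15.0
tool_pos: [0.5218, -0.1423, 0.1501]
tcp_rot: [2.502, 1.897, 0.002]
wrist_force: [0.1, -0.1, -1.4]
width: 0.408
grip_force: 41.9
```

```bash
python3 -c "
from h import *
import look
go([.4971,.1373,.15],-6.76)"
```

```text
green [ 0.6029 -0.0793  0.0358] 0.0014 [('s', array([ 0.6029, -0.0793]), (np.float64(148.19433215680579), np.float32(157.14317), array([42., 63.]), 193)), ('t', array([ 0.6029, -0.0793]), (np.float64(161.13902767767942), np.float32(157.68137), array([34., 60.]), 60))]
red [ 0.626  -0.2124  0.0441] 0.0056 [('s', array([ 0.626 , -0.2124]), (np.float64(36.426288292505944), np.float32(39.256065), array([69., 34.]), 146)), ('t', array([ 0.626 , -0.2124]), (np.float64(58.90228830644166), np.float32(53.684933), array([47., 18.]), 16))]
t15.10 turn [-0.031 -0.003 -1.483] shift [ 5.488 -1.112 -0.049] q6 22 w 0.409 F [ 0.4  0.1 -1.9]
```

Request:
apply_moves --fingers '[0,0,0,0,0,0,0,0,0,0,0,0]' --travel '[[0,0,0],[0,0,0],[0.6,-0.12,0],[0.6,-0.12,0],[0.6,-0.12,0],[0.6,-0.12,0],[0.6,-0.12,0],[0.6,-0.12,0],[0.6,-0.12,0],[0.6,-0.12,0],[0.6,-0.12,0],[0,0,0]]' --rotation '[[0,0,-0.75],[0,0,-0.73],[0,0,0],[0,0,0],[0,0,0],[0,0,0],[0,0,0],[0,0,0],[0,0,0],[0,0,0],[0,0,0],[0,0,0]]'

```text
time: 16.3
tool_pos: [0.4977, 0.1349, 0.1469]
tcp_rot: [-2.343, -2.088, 0.005]
wrist_force: [0.1, 0.1, -1.4]
width: 0.412
grip_force: 41.8
```

```bash
python3 -c "
from h import *
go([.4971,.1373,.10],-6.76)
read_camera('top')
go([.4971,.1373,.10],-6.76)"
```

```text
t16.30 turn [-0.042  0.001  0.029] shift [ 0.047 -0.017  0.938] q6 22 w 0.412 F [ 0.1  0.1 -1.4]
t16.35 turn [-0.038  0.014  0.027] shift [ 0.078 -0.025  0.939] q6 22 w 0.411 F [-0.4  0.2 -2.3]
```

Request:
apply_moves --fingers '[0,0,0,0,0,0]' --travel '[[0.05,0,0.3],[0,0,0.3],[0,0,0.3],[0,0,0],[0,0,0],[0,0,0]]' --rotation '[[0,0,0.03],[0,0,0],[0,0,0],[0,0,0],[0,0,0],[0,0,0]]'

```text
time: 16.95
tool_pos: [0.5005, 0.1345, 0.1045]
tcp_rot: [2.352, 2.082, 0.001]
wrist_force: [0.1, 0.2, -0.6]
width: 0.413
grip_force: 41.8
```

```bash
cat > hand.py <<'E'
from h import *
np.set_printoptions(precision=4,suppress=True)
T=[]
for i in range(3):
    cs,ct=shot('scene'),shot('top');s=read_state();T.append(s['tool_pos'])
print('tcp',np.array(T),'F',s['wrist_force'],'w',s['width'])
for k,p,e,na,nb in carriers(cs,ct,.25): print(k,p,e,na,nb)
for k in('green','red'): print(k,[(n,a,m) for n,c in(('s',cs),('t',ct)) for a,m,_ in blob(c,k) if m<300])
P=[proj(c,s['tool_pos'])-[60,60] for c in(cs,ct)]
o=[cv2.resize(c['image'][int(p[1]):int(p[1])+120,int(p[0]):int(p[0])+120,::-1],None,fx=3.3,fy=3.3,interpolation=cv2.INTER_CUBIC) for c,p in zip((cs,ct),P)]
E
python3 -c "
from hand import *
cv2.imwrite('pics/hand1.png',np.hstack(o))"
```

```text
tcp [[0.5008 0.1348 0.105 ]
 [0.5007 0.1348 0.105 ]
 [0.5004 0.1349 0.1048]] F [-1.4458  0.0533 -0.7836] w 0.41418556997133704
green [ 0.6029 -0.0794  0.0357] 0.0012365825516545705 118 103
green [ 0.6945 -0.2093  0.0193] 0.0016430252883313829 31 23
red [ 0.6209 -0.2124  0.0354] 0.0014517843004331608 105 95
green [('s', array([ 20.4261, 127.608 ]), np.int32(176)), ('s', array([268.322 , 240.2797]), np.int32(118)), ('s', array([201.    , 266.6129]), np.int32(31)), ('t', array([405.5652, 209.4348]), np.int32(23)), ('t', array([357.1165, 242.0194]), np.int32(103)), ('t', array([  9.9843, 411.0157]), np.int32(127))]
red [('s', array([142.3659, 213.0732]), np.int32(41)), ('s', array([209.7905, 234.819 ]), np.int32(105)), ('t', array([407.9474, 236.1684]), np.int32(95))]
```

View pics/hand1.png

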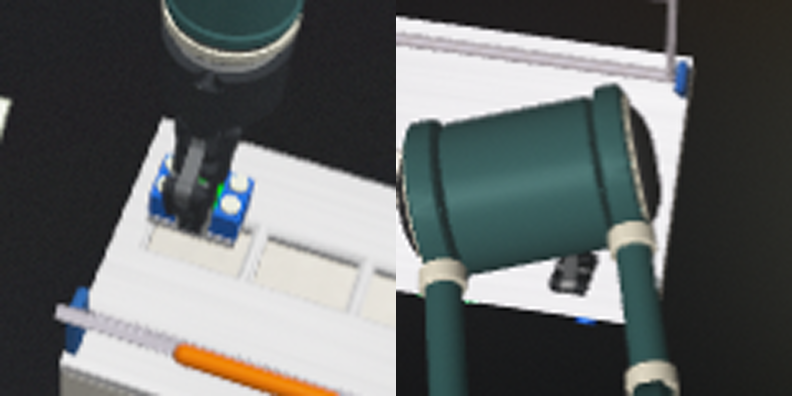

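The scene crop shows the carrier held above pocket 1, square to it. The top view is hidden by the arm. I measure the in-hand offset from the scene silhouette.

```bash
cat > sil.py <<'E'
from h import *
np.set_printoptions(precision=4,suppress=True)
def sil(h=.015,yang=-6.76,half=30,f=None):
    cs=shot('scene');s=read_state();t=s['tool_pos'];a=np.radians(yang);R=np.array([[np.cos(a),-np.sin(a)],[np.sin(a),np.cos(a)]])
    hs=cv2.cvtColor(cs['image'],cv2.COLOR_RGB2HSV).astype(int)
    m=(hs[...,0]>98)&(hs[...,0]<125)&(hs[...,1]>100)&(hs[...,2]>50)
    u0=proj(cs,[t[0],t[1],t[2]+.005]);ys,xs=np.where(m);k=np.hypot(xs-u0[0],ys-u0[1])<28
    z=t[2]-h
    # bottom (visible) edge of the +x face and the two end edges: compare mask extents along the image of shaker y
    def ends(d):
        P=[np.r_[t[:2]+R@[sx*.018,d+sy*.03],z+zz] for sx in(-1,1) for sy in(-1,1) for zz in(.004,.034)]
        return np.array([proj(cs,p) for p in P])
    e=proj(cs,np.r_[t[:2]+R@[0,.03],z+.02])-proj(cs,np.r_[t[:2]-R@[0,.03],z+.02]);L=np.linalg.norm(e);e/=L
    pr=np.c_[xs,ys][k]@e;lo,hi=pr.min()-.5,pr.max()+.5
    q=ends(0)@e;px=L/60
    print('tcp',t,'dlo %.1f dhi %.1f mm'%((lo-q.min())/px,(hi-q.max())/px),'n',k.sum(),'F',s['wrist_force'])
    return cs
if __name__=='__main__': sil()
E
python3 - <<'E'
from sil import *
cs=sil()
E
```

```text
tcp [0.5003 0.1348 0.1047] dlo -1.4 dhi -1.7 mm n 163 F [-1.0405  0.8407 -1.6385]
```

Request:
apply_moves --fingers '[0,0,0,0,0]' --travel '[[0.06,-0.05,0.15],[0,0,0.15],[0,0,0.15],[0,0,0],[0,0,0]]' --rotation '[[0,0,0],[0,0,0],[0,0,0],[0,0,0],[0,0,0]]'

```text
time: 17.8
tool_pos: [0.4974, 0.1379, 0.081]
tcp_rot: [-2.351, -2.082, 0.002]
wrist_force: [0.6, -0.5, -1.0]
width: 0.411
grip_force: 41.8
```

```bash
python3 -c "
from h import *
go([.4985,.138,.063],-6.76)
import sil;sil.sil()"
```

```text
t17.80 turn [-0.013  0.005 -0.032] shift [0.004 0.022 0.36 ] q6 22 w 0.411 F [ 0.6 -0.5 -1. ]
tcp [0.4978 0.138  0.0814] dlo -1.1 dhi -1.6 mm n 158 F [ 0.1908  0.0513 -1.5784]
```

Descend gently.

Request:
apply_moves --fingers '[0,0,0,0,0,0,0]' --travel '[[0,0.01,0.06],[0,0,0.06],[0,0,0.06],[0,0,0.06],[0,0,0],[0,0,0],[0,0,0]]' --rotation '[[0,0,-0.03],[0,0,0],[0,0,0],[0,0,0],[0,0,0],[0,0,0],[0,0,0]]'

```text
time: 18.55
tool_pos: [0.4991, 0.1381, 0.0745]
tcp_rot: [2.349, 2.086, 0.001]
wrist_force: [-13.7, -3.0, 30.3]
width: 0.41
grip_force: 45.8
```

```bash
python3 -c "
from h import *
go([.4985,.138,.063],-6.76)"
```

```text
t18.55 turn [ 0.006 -0.001 -0.003] shift [-0.004 -0.012  0.23 ] q6 22 w 0.41 F [-13.7  -3.   30.3]
```

Request:
apply_moves --fingers '[0,0,0,0,0,0,0]' --travel '[[0,0,-0.15],[0,-0.05,0],[0,0,0],[0,0,0.06],[0,0,0.06],[0,0,0.03],[0,0,0]]' --rotation '[[0,0,0],[0,0,0],[0,0,0],[0,0,0],[0,0,0],[0,0,0],[0,0,0]]'

```text
time: 19.25
tool_pos: [0.4953, 0.1381, 0.0687]
tcp_rot: [-2.348, -2.086, 0.002]
wrist_force: [-0.4, -0.0, -1.2]
width: 0.408
grip_force: 41.8
```

```bash
python3 -c "
from h import *
go([.4985,.138,.063],-6.76)"
```

```text
t19.25 turn [-0.015  0.005 -0.003] shift [0.006 0.064 0.115] q6 22 w 0.408 F [-0.4 -0.  -1.2]
```

Request:
apply_moves --fingers '[0,0,0,0,0]' --travel '[[0,0,0.06],[0,0,0.05],[0,0,0.02],[0,0,0],[0,0,0]]' --rotation '[[0,0,0],[0,0,0],[0,0,0],[0,0,0],[0,0,0]]'

```text
time: 19.75
tool_pos: [0.496, 0.1383, 0.0632]
tcp_rot: [2.349, 2.086, 0.0]
wrist_force: [-0.5, 0.4, -2.3]
width: 0.41
grip_force: 41.8
```

```bash
python3 -c "
from h import *
go([.4985,.138,.063],-6.76)"
```

```text
t19.75 turn [ 0.002 -0.    -0.002] shift [0.    0.05  0.004] q6 22 w 0.41 F [-0.5  0.4 -2.3]
```

Request:
apply_moves --fingers '[0,0,0,0,0]' --travel '[[0,0,0.02],[0,0,0.02],[0,0,0.02],[0,0,0],[0,0,0]]' --rotation '[[0,0,0],[0,0,0],[0,0,0],[0,0,0],[0,0,0]]'

```text
time: 20.25
tool_pos: [0.4962, 0.1383, 0.063]
tcp_rot: [-2.349, -2.086, 0.0]
wrist_force: [-7.3, -2.3, 18.7]
width: 0.411
grip_force: 44.2
```

Request:
apply_moves --fingers '[0,0.75,0.75,0.75,0.75,0.75,0.75,0.75,0.75,0.75,0.75]' --travel '[[0,0,-0.04],[0,0,0],[0,0,0],[0,0,0],[0,0,-0.2],[0,0,-0.4],[0,0,-0.6],[0,0,-0.6],[0,0,-0.6],[0,0,0],[0,0,0]]' --rotation '[[0,0,0],[0,0,0],[0,0,0],[0,0,0],[0,0,0],[0,0,0],[0,0,0],[0,0,0],[0,0,0],[0,0,0],[0,0,0]]'

```text
time: 21.35
tool_pos: [0.4967, 0.1385, 0.1836]
tcp_rot: [2.348, 2.085, 0.004]
wrist_force: [-0.5, 0.3, -0.3]
width: 0.754
grip_force: 0.0
```

```bash
python3 -c "
import look
from h import *
go([.604,-.0793,.16],67.4)"
```

```text
green [ 0.5538 -0.0859  0.0359] 0.0011 [('s', array([ 0.5538, -0.0859]), (np.float64(148.05727872230437), np.float32(157.5196), array([42., 64.]), 188)), ('t', array([ 0.5538, -0.0859]), (np.float64(159.24390472172246), np.float32(157.60385), array([34., 58.]), 63))]
red [ 0.6209 -0.2124  0.0356] 0.0014 [('s', array([ 0.6209, -0.2124]), (np.float64(36.426288292505916), np.float32(39.25611), array([69., 34.]), 146)), ('t', array([ 0.6209, -0.2124]), (np.float64(40.54166118129143), np.float32(39.30859), array([56., 38.]), 76))]
t21.45 turn [ -0.018  -0.006 -12.363] shift [-3.682 -3.176  0.424] q6 -75 w 0.748 F [-0.6 -0.1 -0.1]
```

Green B has been knocked to (0.554, -0.086). I go there.

Request:
apply_moves --fingers '[0.75,0.75,0.75,0.75,0.75,0.75,0.75,0.75,0.75,0.75,0.75,0.75]' --travel '[[0,0,0],[0,0,0],[0,0,0],[0,0,0],[0,0,0],[0,0,0],[0,0,0],[0,0,0],[0,0,0],[0,0,0],[0,0,0],[0,0,0]]' --rotation '[[0,0,-1],[0,0,-1],[0,0,-1],[0,0,-1],[0,0,-1],[0,0,-1],[0,0,-1],[0,0,-1],[0,0,-1],[0,0,-1],[0,0,-1],[0,0,-1]]'

```text
time: 22.65
tool_pos: [0.4946, 0.138, 0.1801]
tcp_rot: [-0.667, -3.066, 0.003]
wrist_force: [-0.0, 0.2, -0.6]
width: 0.75
grip_force: 0.0
```

```bash
python3 -c "
from h import *
go([.5548,-.0862,.1],67.5)"
```

```text
t22.65 turn [-0.022 -0.03  -0.338] shift [-2.829 -3.681  1.603] q6 -76 w 0.75 F [-0.   0.2 -0.6]
```

Request:
apply_moves --fingers '[0.75,0.75,0.75,0.75,0.75,0.75,0.75,0.75,0.75,0.75,0.75]' --travel '[[0,0,0],[-0.4,-0.53,0],[-0.4,-0.53,0],[-0.4,-0.53,0],[-0.4,-0.53,0.2],[-0.4,-0.53,0.3],[-0.4,-0.53,0.5],[-0.43,-0.5,0.5],[0,0,0],[0,0,0],[0,0,0]]' --rotation '[[0,0,-0.34],[0,0,0],[0,0,0],[0,0,0],[0,0,0],[0,0,0],[0,0,0],[0,0,0],[0,0,0],[0,0,0],[0,0,0]]'

```text
time: 23.75
tool_pos: [0.555, -0.0854, 0.107]
tcp_rot: [-0.619, -3.079, -0.001]
wrist_force: [-0.2, 0.0, -0.3]
width: 0.752
grip_force: 0.0
```

```bash
python3 -c "
from h import *
go([.5548,-.0862,.012],67.5)
import look"
```

```text
t23.75 turn [ 0.002 -0.01  -0.037] shift [-0.003 -0.016  1.9  ] q6 -76 w 0.752 F [-0.2  0.  -0.3]
green [0.498  0.1376 0.0836] 0.0016 [('s', array([0.498 , 0.1376]), (np.float64(88.08204920868543), np.float32(84.81168), array([60., 47.]), 233)), ('t', array([0.498 , 0.1376]), (np.float64(81.10146507666039), np.float32(83.16251), array([59., 35.]), 86))]
```

Green A is seated, with its tag at z 0.0836 and within about 1 mm of the pocket centre. Now I grasp green B.

Request:
apply_moves --fingers '[0.75,0.75,0.75,0.75,0.75,0.75,0.75]' --travel '[[0,-0.01,0.4],[0,0,0.4],[0,0,0.4],[0,0,0.4],[0,0,0.27],[0,0,0],[0,0,0]]' --rotation '[[0,0,-0.03],[0,0,0],[0,0,0],[0,0,0],[0,0,0],[0,0,0],[0,0,0]]'

```text
time: 24.55
tool_pos: [0.5555, -0.0862, 0.0143]
tcp_rot: [0.613, 3.081, 0.0]
wrist_force: [0.3, -0.5, 0.2]
width: 0.749
grip_force: 0.0
```

```bash
python3 -c "
from h import *
go([.5548,-.0862,.012],67.5)"
```

```text
t24.55 turn [ 0.002  0.006 -0.003] shift [ 0.014 -0.006  0.046] q6 -76 w 0.749 F [ 0.3 -0.5  0.2]
```

Request:
apply_moves --fingers '[0,0,0,0,0,0,0,0]' --travel '[[0,0,0],[0,0,0],[0,0,0],[0,0,0],[0,0,0],[0,0,0],[0,0,0],[0,0,0]]' --rotation '[[0,0,0],[0,0,0],[0,0,0],[0,0,0],[0,0,0],[0,0,0],[0,0,0],[0,0,0]]' --newtons 40

```text
time: 25.35
tool_pos: [0.5565, -0.0869, 0.0152]
tcp_rot: [0.614, 3.078, 0.0]
wrist_force: [0.2, 1.2, 6.1]
width: 0.416
grip_force: 42.3
```

```bash
python3 -c "
from h import *
go([.5548,-.0862,.012],67.5);print(read_state()['tool_pos'])"
```

```text
t25.35 turn [ 0.006  0.026 -0.01 ] shift [ 0.038 -0.     0.065] q6 -76 w 0.416 F [0.2 1.2 6.1]
[ 0.55654995 -0.08689918  0.01522886]
```

Request:
apply_moves --fingers '[0,0,0,0,0,0,0,0]' --travel '[[0,0,-0.2],[0,0,-0.5],[0,0,-0.7],[0,0,-0.7],[0,0,-0.7],[0,0,-0.7],[0,0,0],[0,0,0]]' --rotation '[[0,0,0],[0,0,0],[0,0,0],[0,0,0],[0,0,0],[0,0,0],[0,0,0],[0,0,0]]'

```text
time: 26.15
tool_pos: [0.5555, -0.0867, 0.1899]
tcp_rot: [0.614, 3.079, -0.0]
wrist_force: [0.0, 0.2, -0.7]
width: 0.408
grip_force: 41.6
```

Request:
apply_moves --fingers '[0,0,0,0,0,0,0,0,0,0,0,0]' --travel '[[0,0,0],[0,0,0],[0,0,0],[0,0,0],[0,0,0],[0,0,0],[0,0,0],[0,0,0],[0,0,0],[0,0,0],[0,0,0],[0,0,0]]' --rotation '[[0,0,1],[0,0,1],[0,0,1],[0,0,1],[0,0,1],[0,0,1],[0,0,1],[0,0,1],[0,0,1],[0,0,1],[0,0,1],[0,0,1]]'

```text
time: 27.35
tool_pos: [0.5531, -0.0862, 0.1858]
tcp_rot: [-2.309, -2.123, 0.005]
wrist_force: [-0.8, -0.0, -1.4]
width: 0.411
grip_force: 41.5
```

```bash
python3 -c "
from h import *
go([.5137,.287,.175],-6.76);print(read_state()['tool_pos'])"
```

```text
t27.35 turn [-0.05  -0.005  0.326] shift [ 7.319 -1.661  0.216] q6 36 w 0.411 F [-0.8 -0.  -1.4]
[ 0.55311431 -0.08619758  0.18577872]
```

Request:
apply_moves --fingers '[0,0,0,0,0,0,0,0,0,0,0,0]' --travel '[[0,0,0],[0.7,-0.17,0],[0.7,-0.17,0],[0.7,-0.17,0],[0.7,-0.17,0],[0.7,-0.17,0],[0.7,-0.16,0],[0.7,-0.16,0],[0.7,-0.16,0],[0.7,-0.16,0],[0.7,-0.16,0],[0.3,-0.01,0]]' --rotation '[[0,0,0.33],[0,0,0],[0,0,0],[0,0,0],[0,0,0],[0,0,0],[0,0,0],[0,0,0],[0,0,0],[0,0,0],[0,0,0],[0,0,0]]'

```text
time: 28.55
tool_pos: [0.5118, 0.2875, 0.186]
tcp_rot: [-2.34, -2.093, 0.007]
wrist_force: [0.9, 0.3, -1.5]
width: 0.409
grip_force: 41.5
```

Request:
apply_moves --fingers '[0,0,0,0,0]' --travel '[[0,0,0.5],[0,0,0.5],[0,0,0.4],[0,0,0],[0,0,0]]' --rotation '[[0,0,0],[0,0,0],[0,0,0],[0,0,0],[0,0,0]]'

```text
time: 29.05
tool_pos: [0.5133, 0.2845, 0.1173]
tcp_rot: [-2.344, -2.09, 0.005]
wrist_force: [-0.1, -0.4, 0.2]
width: 0.413
grip_force: 41.5
```

```bash
python3 -c "
from h import *
go([.5137,.287,.08],-6.76)
import sil;sil.sil()"
```

```text
t29.05 turn [-0.025  0.019  0.034] shift [0.05  0.002 0.746] q6 36 w 0.413 F [-0.1 -0.4  0.2]
tcp [0.5143 0.2851 0.1187] dlo 3.0 dhi 3.2 mm n 182 F [ 0.1748 -0.2705 -0.6742]
```

Request:
apply_moves --fingers '[0,0,0,0,0,0]' --travel '[[-0.04,-0.01,0.2],[0,0,0.2],[0,0,0.2],[0,0,0.1],[0,0,0],[0,0,0]]' --rotation '[[0,0,0.03],[0,0,0],[0,0,0],[0,0,0],[0,0,0],[0,0,0]]'

```text
time: 29.7
tool_pos: [0.5134, 0.2836, 0.0835]
tcp_rot: [-2.348, -2.088, 0.0]
wrist_force: [-0.2, -1.2, -0.9]
width: 0.412
grip_force: 41.5
```

```bash
python3 -c "
from h import *
go([.5133,.283,.063],-6.76)
import sil;sil.sil()"
```

```text
t29.70 turn [-0.002  0.002  0.008] shift [-0.012 -0.001  0.41 ] q6 36 w 0.412 F [-0.2 -1.2 -0.9]
tcp [0.5137 0.2837 0.0838] dlo 3.2 dhi 4.0 mm n 166 F [-0.5551  0.525  -0.3252]
```

Request:
apply_moves --fingers '[0,0,0,0,0,0,0,0]' --travel '[[-0.02,0,0.06],[0,0,0.06],[0,0,0.06],[0,0,0.06],[0,0,0.03],[0,0,0],[0,0,0],[0,0,0]]' --rotation '[[0,0,0],[0,0,0],[0,0,0],[0,0,0],[0,0,0],[0,0,0],[0,0,0],[0,0,0]]'

```text
time: 30.55
tool_pos: [0.5135, 0.2826, 0.0703]
tcp_rot: [2.348, 2.087, 0.0]
wrist_force: [0.6, 0.3, -0.8]
width: 0.41
grip_force: 41.5
```

```bash
python3 -c "
from h import *
go([.5133,.283,.063],-6.76)"
```

```text
t30.55 turn [ 0.002 -0.001  0.007] shift [ 0.007 -0.004  0.146] q6 36 w 0.41 F [ 0.6  0.3 -0.8]
```

In the pocket with no contact force. Continuing down.

Request:
apply_moves --fingers '[0,0,0,0,0,0,0,0]' --travel '[[0,0,0.05],[0,0,0.05],[0,0,0.05],[0,0,0.03],[0,0,0.02],[0,0,0],[0,0,0],[0,0,0]]' --rotation '[[0,0,0],[0,0,0],[0,0,0],[0,0,0],[0,0,0],[0,0,0],[0,0,0],[0,0,0]]'

```text
time: 31.35
tool_pos: [0.5134, 0.2826, 0.0632]
tcp_rot: [-2.348, -2.088, 0.0]
wrist_force: [-8.0, -4.3, 17.9]
width: 0.413
grip_force: 43.8
```

Request:
apply_moves --fingers '[0,0.75,0.75,0.75,0.75,0.75,0.75,0.75,0.75,0.75,0.75]' --travel '[[0,0,-0.04],[0,0,0],[0,0,0],[0,0,0],[0,0,-0.2],[0,0,-0.4],[0,0,-0.7],[0,0,-0.7],[0,0,-0.7],[0,0,0],[0,0,0]]' --rotation '[[0,0,0],[0,0,0],[0,0,0],[0,0,0],[0,0,0],[0,0,0],[0,0,0],[0,0,0],[0,0,0],[0,0,0],[0,0,0]]'

```text
time: 32.45
tool_pos: [0.5142, 0.283, 0.1991]
tcp_rot: [2.347, 2.087, 0.005]
wrist_force: [0.3, -0.0, 0.4]
width: 0.752
grip_force: 0.0
```

```bash
python3 -c "
import look
from h import *
go([.6219,-.2126,.15],-50.6)"
```

```text
green [0.498  0.1376 0.0836] 0.0016 [('s', array([0.498 , 0.1376]), (np.float64(89.53400976835032), np.float32(84.81168), array([60., 47.]), 233)), ('t', array([0.498 , 0.1376]), (np.float64(80.54792944411174), np.float32(83.16251), array([59., 35.]), 90))]
green [0.5159 0.2875 0.0837] 0.0014 [('s', array([0.5159, 0.2875]), (np.float64(85.79814242942412), np.float32(83.081116), array([59., 46.]), 229)), ('t', array([0.5159, 0.2875]), (np.float64(81.54225348609994), np.float32(83.350105), array([54., 35.]), 93))]
red [ 0.6209 -0.2124  0.0353] 0.0013 [('s', array([ 0.6209, -0.2124]), (np.float64(36.426288292505916), np.float32(39.25607), array([69., 34.]), 146)), ('t', array([ 0.6209, -0.2124]), (np.float64(40.40449035200004), np.float32(39.30858), array([56., 38.]), 75))]
t32.55 turn [-0.011  0.016  7.314] shift [-4.591  9.035  0.922] q6 32 w 0.751 F [ 0.6 -0.7 -0.2]
```

Request:
apply_moves --fingers '[0.75,0.75,0.75,0.75,0.75,0.75,0.75,0.75]' --travel '[[0,0,0],[0,0,0],[0,0,0],[0,0,0],[0,0,0],[0,0,0],[0,0,0],[0,0,0]]' --rotation '[[0,0,1],[0,0,1],[0,0,1],[0,0,1],[0,0,1],[0,0,1],[0,0,1],[0,0,0.31]]'

```text
time: 33.35
tool_pos: [0.512, 0.2819, 0.1947]
tcp_rot: [2.959, 1.055, -0.007]
wrist_force: [0.1, -0.3, -0.2]
width: 0.751
grip_force: 0.0
```

Request:
apply_moves --fingers '[0.75,0.75,0.75,0.75,0.75,0.75,0.75,0.75,0.75,0.75,0.75,0.75]' --travel '[[-0.4,0.78,0],[-0.4,0.78,0],[-0.4,0.78,0],[-0.4,0.78,0],[-0.4,0.78,0],[-0.4,0.78,0],[-0.4,0.78,0],[-0.4,0.78,0],[-0.4,0.78,0.2],[-0.4,0.78,0.4],[-0.4,0.78,0.4],[-0.2,0.45,0]]' --rotation '[[0,0,0],[0,0,0],[0,0,0],[0,0,0],[0,0,0],[0,0,0],[0,0,0],[0,0,0],[0,0,0],[0,0,0],[0,0,0],[0,0,0]]'

```text
time: 34.55
tool_pos: [0.6188, -0.2143, 0.1408]
tcp_rot: [-2.953, -1.054, 0.012]
wrist_force: [-0.3, 0.5, -0.3]
width: 0.745
grip_force: 0.0
```

Request:
apply_moves --fingers '[0.75,0.75,0.75]' --travel '[[0,0,0],[0,0,0],[0,0,0]]' --rotation '[[0,0,0],[0,0,0],[0,0,0]]'

```text
time: 34.85
tool_pos: [0.6218, -0.2111, 0.1463]
tcp_rot: [-2.956, -1.06, 0.002]
wrist_force: [-0.6, 0.2, 0.3]
width: 0.751
grip_force: 0.0
```

```bash
python3 -c "
from h import *
go([.6219,-.2126,.012],-50.6)"
```

```text
t34.85 turn [-0.018  0.005  0.01 ] shift [-0.017  0.025  2.686] q6 32 w 0.751 F [-0.6  0.2  0.3]
```

Request:
apply_moves --fingers '[0.75,0.75,0.75,0.75,0.75,0.75,0.75,0.75,0]' --travel '[[-0.02,0.02,0.5],[0,0,0.5],[0,0,0.5],[0,0,0.5],[0,0,0.4],[0,0,0.22],[0,0,0],[0,0,0],[0,0,0]]' --rotation '[[0,0,0],[0,0,0],[0,0,0],[0,0,0],[0,0,0],[0,0,0],[0,0,0],[0,0,0],[0,0,0]]'

```text
time: 35.75
tool_pos: [0.6236, -0.2138, 0.018]
tcp_rot: [2.956, 1.06, 0.003]
wrist_force: [-0.2, -0.4, 0.9]
width: 0.596
grip_force: 0.0
```

Request:
apply_moves --fingers '[0,0,0,0,0,0,0,0]' --travel '[[0,0,0],[0,0,0],[0,0,0],[0,0,0],[0,0,0],[0,0,0],[0,0,0],[0,0,0]]' --rotation '[[0,0,0],[0,0,0],[0,0,0],[0,0,0],[0,0,0],[0,0,0],[0,0,0],[0,0,0]]'

```text
time: 36.55
tool_pos: [0.6236, -0.2142, 0.018]
tcp_rot: [2.956, 1.059, 0.004]
wrist_force: [-0.5, 0.1, 6.9]
width: 0.412
grip_force: 42.6
```

Request:
apply_moves --fingers '[0,0,0,0,0,0,0]' --travel '[[0,0,-0.2],[0,0,-0.5],[0,0,-0.7],[0,0,-0.7],[0,0,-0.5],[0,0,0],[0,0,0]]' --rotation '[[0,0,0],[0,0,0],[0,0,0],[0,0,0],[0,0,0],[0,0,0],[0,0,0]]'

```text
time: 37.25
tool_pos: [0.6223, -0.2138, 0.1466]
tcp_rot: [2.957, 1.059, 0.001]
wrist_force: [0.1, 0.9, -1.2]
width: 0.41
grip_force: 41.8
```

```bash
python3 -c "
from h import *
go([.4975,-.379,.10],-50.6);go([.4975,-.379,.10],-9.5)"
```

```text
t37.25 turn [ 0.008 -0.004  0.003] shift [-4.026  0.97   0.932] q6 13 w 0.41 F [ 0.1  0.9 -1.2]
t37.25 turn [ 9.000e-03 -1.000e-03 -6.847e+00] shift [-3.671 -1.916  0.932] q6 -28 w 0.41 F [ 0.1  0.9 -1.2]
```

Request:
apply_moves --fingers '[0,0,0,0,0,0,0]' --travel '[[0,0,0],[0,0,0],[0,0,0],[0,0,0],[0,0,0],[0,0,0],[0,0,0]]' --rotation '[[0,0,-1],[0,0,-1],[0,0,-1],[0,0,-1],[0,0,-1],[0,0,-1],[0,0,-0.85]]'

```text
time: 37.95
tool_pos: [0.6203, -0.213, 0.1428]
tcp_rot: [-2.39, -2.032, 0.004]
wrist_force: [-0.2, -0.8, -0.8]
width: 0.411
grip_force: 41.8
```

Request:
apply_moves --fingers '[0,0,0,0,0,0,0,0,0,0]' --travel '[[-0.46,-0.24,0],[-0.46,-0.24,0],[-0.46,-0.24,0],[-0.46,-0.24,0],[-0.46,-0.24,0],[-0.46,-0.24,0],[-0.46,-0.24,0],[-0.46,-0.24,0],[0,0,0.4],[0,0,0.4]]' --rotation '[[0,0,0],[0,0,0],[0,0,0],[0,0,0],[0,0,0],[0,0,0],[0,0,0],[0,0,0],[0,0,0],[0,0,0]]'

```text
time: 38.95
tool_pos: [0.4956, -0.3795, 0.1037]
tcp_rot: [-2.397, -2.026, 0.001]
wrist_force: [0.3, -0.3, -1.8]
width: 0.409
grip_force: 41.8
```

Request:
apply_moves --fingers '[0,0,0]' --travel '[[0,0,0],[0,0,0],[0,0,0]]' --rotation '[[0,0,0],[0,0,0],[0,0,0]]'

```text
time: 39.25
tool_pos: [0.4975, -0.3793, 0.1063]
tcp_rot: [-2.397, -2.031, 0.0]
wrist_force: [0.6, 0.4, -1.0]
width: 0.411
grip_force: 41.7
```

```bash
python3 -c "
from h import *
go([.4975,-.379,.024],-9.5)"
```

```text
t39.25 turn [-0.001 -0.     0.007] shift [ 5.000e-03 -1.000e-03  1.645e+00] q6 -28 w 0.411 F [ 0.6  0.4 -1. ]
```

Request:
apply_moves --fingers '[0,0,0,0,0,0,0,0,0]' --travel '[[0,0,0.4],[0,0,0.4],[0,0,0.4],[0,0,0.25],[0,0,0.1],[0,0,0.06],[0,0,0.04],[0,0,0],[0,0,0]]' --rotation '[[0,0,0],[0,0,0],[0,0,0],[0,0,0],[0,0,0],[0,0,0],[0,0,0],[0,0,0],[0,0,0]]'

```text
time: 40.15
tool_pos: [0.4978, -0.3798, 0.0245]
tcp_rot: [2.396, 2.029, 0.0]
wrist_force: [0.1, -0.2, -0.8]
width: 0.41
grip_force: 41.8
```

Request:
apply_moves --fingers '[0,0,0,0,0,0]' --travel '[[0,0,0.02],[0,0,0.02],[0,0,0.02],[0,0,0],[0,0,0],[0,0,0]]' --rotation '[[0,0,0],[0,0,0],[0,0,0],[0,0,0],[0,0,0],[0,0,0]]'

```text
time: 40.75
tool_pos: [0.4978, -0.3798, 0.023]
tcp_rot: [2.397, 2.03, 0.0]
wrist_force: [-3.6, 2.1, 11.2]
width: 0.412
grip_force: 43.1
```

Request:
apply_moves --fingers '[0,0.75,0.75,0.75,0.75,0.75,0.75,0.75,0.75,0.75,0.75,0.75]' --travel '[[0,0,-0.03],[0,0,0],[0,0,0],[0,0,0],[0,0,-0.3],[0,0,-0.7],[0,0,-0.8],[0,0,-0.8],[0,0,-0.8],[0,0,-0.8],[0,0,-0.8],[0,0,-0.8]]' --rotation '[[0,0,0],[0,0,0],[0,0,0],[0,0,0],[0,0,0],[0,0,0],[0,0,0],[0,0,0],[0,0,0],[0,0,0],[0,0,0],[0,0,0]]'

```text
time: 41.95
tool_pos: [0.497, -0.3791, 0.3152]
tcp_rot: [2.396, 2.03, 0.0]
wrist_force: [1.0, -1.0, 0.6]
width: 0.752
grip_force: 0.0
```

Request:
apply_moves --fingers '[0.6,0.6,0.6,0.6]' --travel '[[0.8,0,0],[0.8,0,0],[0.8,0,0],[0,0,0]]' --rotation '[[0,0,0],[0,0,0],[0,0,0],[0,0,0]]'

```text
time: 42.35
tool_pos: [0.5176, -0.2569, 0.3138]
tcp_rot: [2.393, 2.035, 0.004]
wrist_force: [-0.5, -1.2, -0.1]
width: 0.602
grip_force: 0.0
```

Run:
```python
from hand import *
import look
a=-.1666;R=np.array([[np.cos(a),-np.sin(a)],[np.sin(a),np.cos(a)]])
for k,p,*_ in carriers(cs,ct):
    if k=='red': print('tray local',R.T@(p[:2]-[.4975,-.379]),p[2])
S=blob(cs,'orange',15);T=blob(ct,'orange',15)
for x in S:
  for b in T: print('or',tri(cs,x[0],ct,b[0]))
go([.69,.198,.32],-6.8)
```

```text
tcp [[ 0.5172 -0.2604  0.3133]
 [ 0.517  -0.2617  0.3128]
 [ 0.5168 -0.2621  0.3123]] F [ 0.5829 -0.9174 -0.6599] w 0.5976080594450299
green [0.498  0.1376 0.0836] 0.0016392216988926787 123 114
green [0.5159 0.2875 0.0839] 0.0012903441303521457 127 117
green [ 0.6946 -0.2094  0.0194] 0.0013379184638453341 31 24
green [('s', array([ 20.3563, 127.6264]), np.int32(174)), ('s', array([375.0732, 209.6829]), np.int32(123)), ('s', array([441.9685, 230.5669]), np.int32(127)), ('s', array([201.    , 266.6129]), np.int32(31)), ('t', array([405.6667, 209.375 ]), np.int32(24)), ('t', array([212.0171, 271.6068]), np.int32(117)), ('t', array([271.0877, 280.1404]), np.int32(114)), ('t', array([  9.9767, 411.0853]), np.int32(129))]
red [('s', array([141.8421, 212.9211]), np.int32(38))]
green [0.498  0.1376 0.0836] 0.0016 [('s', array([0.498 , 0.1376]), (np.float64(88.77570798511208), np.float32(84.81168), array([60., 47.]), 231)), ('t', array([0.498 , 0.1376]), (np.float64(80.74598267941946), np.float32(83.16251), array([59., 35.]), 88))]
green [0.5159 0.2875 0.0837] 0.0014 [('s', array([0.5159, 0.2875]), (np.float64(85.79814242942412), np.float32(83.081116), array([59., 46.]), 229)), ('t', array([0.5159, 0.2875]), (np.float64(81.16023508687474), np.float32(82.93476), array([62., 35.]), 108))]
or (array([0.6908, 0.1908, 0.2336]), np.float64(0.0005025933604932965))
t42.75 turn [-0.003  0.001 -0.46 ] shift [ 9.546  2.35  -0.159] q6 23 w 0.6 F [-0.8  0.5 -0.3]
```

Request:
apply_moves --fingers '[0.6,0.6,0.6,0.6,0.6,0.6,0.6,0.6,0.6,0.6,0.6,0.6]' --travel '[[0,0,-0.2],[0.8,0,0],[0.8,0,0],[0.8,0.2,0],[0.8,0.2,0],[0.8,0.2,0],[0.8,0.2,0],[0.8,0.2,0],[0.8,0.2,0],[0.8,0.2,0],[0.8,0.2,0],[0.8,0.3,0]]' --rotation '[[0,0,-0.46],[0,0,0],[0,0,0],[0,0,0],[0,0,0],[0,0,0],[0,0,0],[0,0,0],[0,0,0],[0,0,0],[0,0,0],[0,0,0]]'

```text
time: 43.95
tool_pos: [0.6634, 0.1657, 0.3221]
tcp_rot: [-2.349, -2.086, 0.001]
wrist_force: [0.4, 0.6, 0.3]
width: 0.596
grip_force: 0.0
```

Request:
apply_moves --fingers '[0.6,0.6,0.6]' --travel '[[0,0,0],[0,0,0],[0,0,0]]' --rotation '[[0,0,0],[0,0,0],[0,0,0]]'

```text
time: 44.25
tool_pos: [0.6628, 0.1636, 0.3218]
tcp_rot: [2.349, 2.086, -0.002]
wrist_force: [-0.3, -0.5, -0.2]
width: 0.6
grip_force: 0.0
```

Run:
```python
from h import *
go([.69,.196,.2164],-6.8)
cs,ct=shot('scene'),shot('top')
cv2.imwrite('pics/t5.png',np.hstack([cv2.resize(c['image'][y:y+120,x:x+120,::-1],None,fx=3.2,fy=3.2,interpolation=cv2.INTER_CUBIC) for c,x,y in((cs,110,130),(ct,410,225))]))
```

```text
t44.25 turn [-0.007  0.008  0.004] shift [0.707 0.464 2.109] q6 23 w 0.6 F [-0.3 -0.5 -0.2]
```

View pics/t5.png

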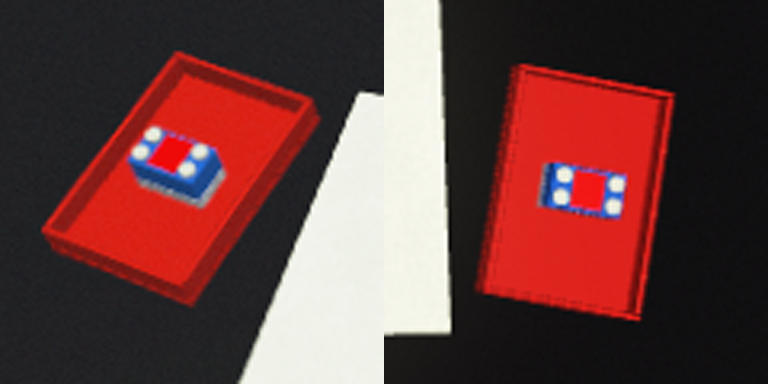

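The red carrier stands upright in the middle of the tray (crop 585,190). Now I grasp the raised bail grip.

Request:
apply_moves --fingers '[0.6,0.6,0.6,0.6,0.6,0.6]' --travel '[[0.35,0.23,0],[0.35,0.23,0],[0,0,0.3],[0,0,0.3],[0,0,0],[0,0,0]]' --rotation '[[0,0,0],[0,0,0],[0,0,0],[0,0,0],[0,0,0],[0,0,0]]'

```text
time: 44.95
tool_pos: [0.6886, 0.1958, 0.2906]
tcp_rot: [-2.348, -2.086, 0.004]
wrist_force: [-0.5, -0.4, -0.3]
width: 0.599
grip_force: 0.0
```

Run:
```python
from h import *
go([.69,.196,.2164],-6.8)
```

```text
t44.95 turn [-0.027  0.012  0.006] shift [0.007 0.027 1.484] q6 23 w 0.599 F [-0.5 -0.4 -0.3]
```

Request:
apply_moves --fingers '[0.6,0.6,0.6,0.6,0.6,0,0,0,0,0,0,0]' --travel '[[0,0.02,0.4],[0,0,0.4],[0,0,0.4],[0,0,0.26],[0,0,0],[0,0,0],[0,0,0],[0,0,0],[0,0,0],[0,0,0],[0,0,0],[0,0,0]]' --rotation '[[0,0,0],[0,0,0],[0,0,0],[0,0,0],[0,0,0],[0,0,0],[0,0,0],[0,0,0],[0,0,0],[0,0,0],[0,0,0],[0,0,0]]' --newtons 30

```text
time: 46.15
tool_pos: [0.6903, 0.1972, 0.2211]
tcp_rot: [-2.347, -2.087, -0.001]
wrist_force: [-5.3, 0.3, 6.2]
width: 0.126
grip_force: 29.7
```

```bash
python3 -c "
import numpy as np
a=np.linspace(2.1,0,25);y=-np.cos(a);z=-np.sin(a)
print((160/50*np.c_[np.diff(y),np.diff(z)]).round(2).tolist())"
```

```text
[[-0.25, -0.13], [-0.26, -0.11], [-0.27, -0.09], [-0.27, -0.06], [-0.28, -0.04], [-0.28, -0.01], [-0.28, 0.01], [-0.28, 0.04], [-0.27, 0.06], [-0.27, 0.08], [-0.26, 0.11], [-0.25, 0.13], [-0.24, 0.15], [-0.22, 0.17], [-0.21, 0.19], [-0.19, 0.21], [-0.17, 0.22], [-0.15, 0.24], [-0.13, 0.25], [-0.11, 0.26], [-0.08, 0.27], [-0.06, 0.27], [-0.04, 0.28], [-0.01, 0.28]]
```

Request:
apply_moves --fingers '[0,0,0,0,0,0,0,0,0,0,0,0]' --travel '[[0,-0.25,-0.13],[0,-0.26,-0.11],[0,-0.27,-0.09],[0,-0.27,-0.06],[0,-0.28,-0.04],[0,-0.28,-0.01],[0,-0.28,0.01],[0,-0.28,0.04],[0,-0.27,0.06],[0,-0.27,0.08],[0,-0.26,0.11],[0,-0.25,0.13]]' --rotation '[[0,0,0],[0,0,0],[0,0,0],[0,0,0],[0,0,0],[0,0,0],[0,0,0],[0,0,0],[0,0,0],[0,0,0],[0,0,0],[0,0,0]]'

```text
time: 47.35
tool_pos: [0.53, 0.2161, 0.2202]
tcp_rot: [2.347, 2.087, 0.003]
wrist_force: [3.9, 2.3, 0.4]
width: 0.124
grip_force: 31.8
```

Request:
apply_moves --fingers '[0,0,0,0,0,0,0,0,0,0,0]' --travel '[[0,-0.24,0.15],[0,-0.22,0.17],[0,-0.21,0.19],[0,-0.19,0.21],[0,-0.17,0.22],[0,-0.15,0.24],[0,-0.13,0.25],[0,-0.11,0.26],[0,-0.08,0.27],[0,-0.06,0.27],[0,0,0]]' --rotation '[[0,0,0],[0,0,0],[0,0,0],[0,0,0],[0,0,0],[0,0,0],[0,0,0],[0,0,0],[0,0,0],[0,0,0],[0,0,0]]'

```text
time: 48.45
tool_pos: [0.4528, 0.2248, 0.1056]
tcp_rot: [-2.347, -2.087, 0.001]
wrist_force: [4.9, 4.2, -2.9]
width: 0.128
grip_force: 32.0
```

Run:
```python
from h import *
np.set_printoptions(precision=4,suppress=True)
go([.4513,.2268,.0802],-6.8)
cs,ct=shot('scene'),shot('top')
for x in blob(cs,'orange',8): print('s',x[:2],atz(cs,x[0],.094))
for b in blob(ct,'orange',8): print('t',b[:2],atz(ct,b[0],.094))
```

```text
t48.45 turn [-0.008  0.001  0.014] shift [ 0.036 -0.035  0.508] q6 33 w 0.128 F [ 4.9  4.2 -2.9]
s (array([405.8519, 187.4321]), np.int32(81)) [0.4301 0.1928 0.094 ]
s (array([431.1017, 195.    ]), np.int32(59)) [0.4367 0.2507 0.094 ]
t (array([246.6316, 298.9825]), np.int32(57)) [0.4498 0.1967 0.094 ]
```

Request:
apply_moves --fingers '[0,0,0,0,0,0]' --travel '[[0,-0.03,0.2],[0,-0.01,0.2],[0,0,0.12],[0,0,0.06],[0,0,0],[0,0,0]]' --rotation '[[0,0,0],[0,0,0],[0,0,0],[0,0,0],[0,0,0],[0,0,0]]'

```text
time: 49.15
tool_pos: [0.4511, 0.225, 0.0805]
tcp_rot: [-2.347, -2.087, 0.002]
wrist_force: [-4.2, 0.8, 16.0]
width: 0.124
grip_force: 34.2
```

Request:
apply_moves --fingers '[0,0.6,0.6,0.6,0.6,0.6,0.6,0.6,0.6,0.6,0.6,0.6]' --travel '[[0,0,0],[0,0,0],[0,0,0],[0,0,0],[0,0,0],[0,0,-0.3],[0,0,-0.6],[0,0,-0.8],[0,0,-0.8],[0,0,-0.8],[0,0,-0.8],[0,0,0]]' --rotation '[[0,0,0],[0,0,0],[0,0,0],[0,0,0],[0,0,0],[0,0,0],[0,0,0],[0,0,0],[0,0,0],[0,0,0],[0,0,0],[0,0,0]]'

```text
time: 50.35
tool_pos: [0.4546, 0.2263, 0.2911]
tcp_rot: [2.345, 2.085, 0.017]
wrist_force: [1.2, 1.2, 0.3]
width: 0.599
grip_force: 0.0
```

Request:
apply_moves --fingers '[0.6,0.6,0.6,0.6,0.6,0.6,0.6,0.6]' --travel '[[0.8,0,0],[0.8,0,0],[0.8,0,0],[0.8,0,0],[0.8,0,0],[0.8,0,0],[0,0,0],[0,0,0]]' --rotation '[[0,0,0],[0,0,0],[0,0,0],[0,0,0],[0,0,0],[0,0,0],[0,0,0],[0,0,0]]'

```text
time: 51.15
tool_pos: [0.4789, 0.4634, 0.2821]
tcp_rot: [2.346, 2.089, -0.006]
wrist_force: [-0.3, 0.0, -0.3]
width: 0.601
grip_force: 0.0
```

Run:
```python
from h import *
import look
cs,ct=shot('scene'),shot('top')
for x in blob(cs,'orange',15):
  for b in blob(ct,'orange',15): print('or',tri(cs,x[0],ct,b[0]),x[1],b[1])
print(read_state()['tool_pos'])
cv2.imwrite('pics/end.png',np.vstack([cv2.resize(cs['image'][130:310,100:500,::-1],None,fx=1.6,fy=1.6),cv2.resize(ct['image'][150:340,120:520,::-1],None,fx=1.6,fy=1.6)])[:600])
```

```text
or (array([0.4515, 0.2178, 0.0974]), np.float64(0.000738568450341081)) 189 147
[0.4795 0.462  0.2841]
```

View pics/end.png

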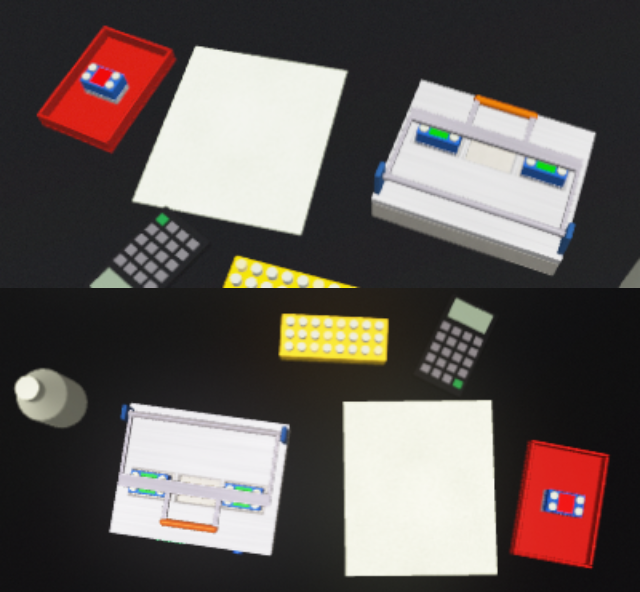

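The bail is back at its initial height (grip z 0.0974, against 0.0975 at the start). Both greens sit under it in pockets 1 and 3, and the red stands in the tray. I hand the job in.

```bash
python3 -c "
from workcell import *
print(finish_job())"
```

```text
the job is handed in; nothing more can be done
None
```

I handed the job in at about 51 s: both green carriers are seated in pockets 1 and 3, the one red carrier is upright in the reject tray, and the bail was raised, then lowered fully again. The hand-in returned no verdict.

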